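# Load the heated drying rail with hook-over carriers

## Robot

A 6-joint arm with a two-finger parallel gripper is mounted at the origin on the work surface. World frame = base frame: x ahead of the robot, y to its left, z up, the work surface at z = 0. Lengths are in m, angles in rad, forces in N, time in s.
With the tool pointing down it reaches from about 0.425 to 0.95 m from the base axis. Payload 14.7 kg.
Tool frame: the origin (TCP) lies between the finger pads; the fingertips stand 17 mm ahead of it and the grasp point (between the pads) lies 2 mm behind it; x points along the fingers, z is the direction in which the jaws open and shut, and the axes are right-handed (so a half turn about x gives the same grasp; the last joint's range is limited). The gripper opens to 85 mm and grips with 20 to 120 N. Pads are 22 mm wide; open, the fingers measure 114 mm over their backs; the gripper's body (76 mm by 85 mm) begins 54 mm behind the grasp point. The pads swing forward as they close: fully open they stand 13 mm farther back than shut.
Start: joints at [1.301, 0.48, 1.596, -0, 1.065, -0.047], TCP at [0.144, 0.634, 0.216] pointing down, gripper open.
Joint ranges: [-2.75, 2.75], [-0.82, 2.05], [0.23, 2.67], [-1.56, 4.7], [0.09, 2.69], [-2.92, 2.92]. Speed limits (rad/s): [1.89, 1.89, 2.39, 3.01, 3.01, 3.01].

## Interface

Orientations are given as a 3x3 rotation matrix whose columns are the frame's x, y, z axes.
In Python, from plant import telemetry, viewer, job, recognise, landmark_of gives the robot as it stands. The module is installed in compiled form; this text tells all that it offers.
- The arm moves only by the shell command python3 -m crank 'ROWS' [FORCE]. ROWS is JSON, a list of rows, each a list of 7 numbers: the finger opening in cm, from 0 to 8.54, then the shift along the tool's x, y, z in cm, then the turn, a rotation vector about the tool's x, y, z in rad. In form: [[gripper, tx, ty, tz, wx, wy, wz], ...]. A call has 1 to 20 rows; each row is the pose to reach, as a shift and turn from the pose measured when the call began, along the tool's axes at that moment; what a row does not reach only later rows make up. A row lasts 1/10 s, in which the tool goes at most 50 mm and 8.59 degrees, less where a joint would pass 70% of its speed; a pose out of reach is approached as far as the arm can. A call with a gripper value outside its range is refused whole. The fingers move at their own pace and stop on an object; FORCE is the grip in N (left out, the last holds). Time passes only in rows, so rows that repeat a pose let the fingers close. It gives the time, the measured TCP pose, the force and the opening at its end, in the units of the state.
- telemetry.get_state(): the state, without advancing time (a new reading comes with each control period).
- viewer.read_camera(name): name is "scene" or "side" or "wrist"; returns a dict with "pixels" (420x560x3 uint8, blue, green, red), "fovy" (degrees; the focal length in pixels is half the picture's height over the tangent of half this angle, whatever the lens; pixels are square), "cx", "cy" (the principal point, pixels), "R" (3x3) and "t" (3): a world point X has camera coordinates R X + t. Camera axes: x right, y down, z forward; pixel columns grow to the right and rows downward; lengths in m; the calibration is good to about 2 mm. A picture is of the moment at which its call begins. There is no depth.
- job.job_done(): hands the job in, once; it reports no verdict.
Trained networks look in a picture, given as the dict that the camera call returned (one of the last four; its "shot" number tells which), for a name from the list of things; names that differ only in an ending like _2 or _b are one class to them, and where a whole thing is asked for, a point or a joint stands for the part that bears it (a point fixed in the world has none). Each returns a list of dicts, best first, with "p" (0 to 1); they miss things now and then, are a little off and sometimes report something else, mostly with a low value. They report only what shows in the picture. A call takes as long as a camera call.
- recognise(picture, thing): "extent" ([centre column, centre row, width, height] as shares, 0 to 1, of the picture: columns of its width, rows of its height, round what is visible of it).
- landmark_of(picture, thing): "position" ([column, row] as shares, 0 to 1, of the picture: columns of its width, rows of its height: a listed point, or the origin of a listed thing).
The state is a dict: "time_s": time; "q": joint angles; "joint_velocities": joint speeds; "joint_torque": joint torques, N m; "eef_pos": TCP position; "eef_rot": TCP orientation; "ft_force": force on the tool from outside, world axes, zero at the start; "ft_torque": the same for the moment, N m; "grip_width": finger opening in m.
Only numpy, scipy, OpenCV 4.12 (cv2) and the standard library are available. Lean on these libraries where they do the work, as an engineer would, in place of code of your own. Each camera call takes 0.05 s, during which the arm holds its last target.

## Task

Flip the drying rail's isolator off, then dry the washed hook-over carriers: hook each one standing on the ledge onto the bar at the plain half, and slide it along the bar past the dark band until all hang over the drip tray (do not lift any over the bar at the heated half). Then flip the isolator back on, leaving the owl dish, hairbrush, cologne and toothbrush case alone.

Things in the scene. Friction and masses are not known exactly. Their poses are not given: they have to be found in the camera images.
- soap_tray: hook-over carrier, may be absent: tray 18 mm high with a bar of soap fixed in it; footprint 64 (x) x 44 (y) mm, 0.2 kg. Origin: underside centre, z up. On top, a grip block 16 (x) x 26 (y) mm, z=154 to 195, to hold by its x faces. Starts standing on the ledge, +x roughly away from the robot. Hook: see its eye
- soap_tray_eye (a point): point in the hook, (0,0,144) mm in the carrier's frame; when hung it lies on the bar's top, 8 mm above the bar axis. Hook 26 mm wide (y): gable-shaped crown (90 deg, inner apex 3 mm above this point, outer z=154); rear leg at x=-15 runs down to the carrier, front leg at x=+15 ends at z=112; throat 24 mm in x, open to +x below the front leg
- deep_caddy: hook-over carrier, may be absent: open box 55 mm high; footprint 64 (x) x 44 (y) mm, 0.2 kg. Origin: underside centre, z up. On top, a grip block 16 (x) x 26 (y) mm, z=154 to 195, to hold by its x faces. Starts standing on the ledge, +x roughly away from the robot. Hook: see its eye
- deep_caddy_eye (a point): point in the hook, (0,0,144) mm in the carrier's frame; when hung it lies on the bar's top, 8 mm above the bar axis. Hook 26 mm wide (y): gable-shaped crown (90 deg, inner apex 3 mm above this point, outer z=154); rear leg at x=-15 runs down to the carrier, front leg at x=+15 ends at z=112; throat 24 mm in x, open to +x below the front leg
- split_caddy: hook-over carrier, may be absent: open box 42 mm high with one partition; footprint 64 (x) x 44 (y) mm, 0.2 kg. Origin: underside centre, z up. On top, a grip block 16 (x) x 26 (y) mm, z=154 to 195, to hold by its x faces. Starts standing on the ledge, +x roughly away from the robot. Hook: see its eye
- split_caddy_eye (a point): point in the hook, (0,0,144) mm in the carrier's frame; when hung it lies on the bar's top, 8 mm above the bar axis. Hook 26 mm wide (y): gable-shaped crown (90 deg, inner apex 3 mm above this point, outer z=154); rear leg at x=-15 runs down to the carrier, front leg at x=+15 ends at z=112; throat 24 mm in x, open to +x below the front leg
- pumice_holder: hook-over carrier, may be absent: box 30 mm high with a rounded pumice block fixed in it, standing up to 52 mm; footprint 64 (x) x 44 (y) mm, 0.2 kg. Origin: underside centre, z up. On top, a grip block 16 (x) x 26 (y) mm, z=154 to 195, to hold by its x faces. Starts standing on the ledge, +x roughly away from the robot. Hook: see its eye
- pumice_holder_eye (a point): point in the hook, (0,0,144) mm in the carrier's frame; when hung it lies on the bar's top, 8 mm above the bar axis. Hook 26 mm wide (y): gable-shaped crown (90 deg, inner apex 3 mm above this point, outer z=154); rear leg at x=-15 runs down to the carrier, front leg at x=+15 ends at z=112; throat 24 mm in x, open to +x below the front leg
- rail: fixed steel drying rail: 16 mm round bar along its y, axis 180 mm up, on 18 mm posts at y=-175 and y=+255 mm; origin on the ledge under the dark band at y=0. Plain half: y<0. Heated half: y>0, above a fixed drip tray 120 x 210 x 12 mm (centre y=120). x roughly away from the robot
- rail_mark (a point): centre of the bar at the dark band (the mark), 10 mm wide; same axes as the rail
- isolator: fixed switch base of the rail's isolator, 120 (x) x 90 (y) mm, 38 mm high, origin at its underside centre; own x points roughly away from the robot
- toggle (a joint): isolator toggle, rad: 0 = off (leaning 0.6 rad to the base's -x, towards the robot), 1.2 = on (leaning 0.6 rad to its +x). Hinge along the base's y, 26 mm above the ledge; over-centre: falls to whichever stop it has passed the middle towards
- toggle_tip (a point): outer end of the toggle, 90 mm from its hinge; black paddle 34 mm wide (y), 16 mm thick, 30 mm long at the end of a thin arm
- owl_dish: bystander: white ceramic owl-shaped soap dish, 110 mm across, 83 mm high, origin under the dish centre
- hairbrush: bystander: wooden hairbrush 200 x 55 x 34 mm, lying along its x
- cologne: bystander: square amber glass cologne bottle 50 x 50 x 120 mm with dark twist cap, origin at the underside
- case: bystander: closed grey toothbrush case 200 x 45 x 27 mm lying along its x

How it is judged:
By the outcome, as a careful person would: the job done as asked, in the order asked, and still so for the second after the job is handed in, with the robot touching nothing.
Of soap_tray, deep_caddy, split_caddy, pumice_holder only 3 to 4 are there at a start; the rules pass over those that are not, and their reading is None.
At some moment in a run one of soap_tray, deep_caddy, split_caddy, pumice_holder may be knocked a few centimetres aside while the robot is not near it.
It also fails if it takes over 210 s, if anything falls off the work surface, if the arm or the gripper's body presses on something with over 40 N, if the wrist force passes 120 N, or if a joint passes its speed limit or range.

## Working session

There is one attempt and no reset: what is moved stays moved. The work goes in short steps, Python scripts to look and compute and a shell command to move; the robot and the scene stay as the last step left them, time stands still between calls to the robot, and variables do not carry over. Pictures are saved under pics/ and viewed, and the job is handed in when it is done.

```bash
mkdir -p pics; ls
cat > h.py <<'E'
import numpy as np, cv2
from plant import telemetry, viewer, job, recognise, landmark_of
def cam(n,save=None):
    p=viewer.read_camera(n)
    if save: cv2.imwrite('pics/'+save+'.png',np.asarray(p['pixels']))
    return p
def K(p):
    f=210/np.tan(np.radians(p['fovy'])/2); return f,p['cx'],p['cy']
def ray(p,uv):
    f,cx,cy=K(p); R=np.array(p['R']);t=np.array(p['t'])
    d=R.T@np.array([(uv[0]-cx)/f,(uv[1]-cy)/f,1]); return -R.T@t,d/np.linalg.norm(d)
def onz(p,uv,z):
    o,d=ray(p,uv); return o+d*(z-o[2])/d[2]
def tri(rs):
    A=0;b=0
    for o,d in rs:
        M=np.eye(3)-np.outer(d,d);A=A+M;b=b+M@o
    x=np.linalg.solve(A,b); return x,[np.linalg.norm((np.eye(3)-np.outer(d,d))@(x-o))*1000 for o,d in rs]
def proj(p,X):
    f,cx,cy=K(p);c=np.array(p['R'])@np.array(X)+np.array(p['t']);return np.array([cx+f*c[0]/c[2],cy+f*c[1]/c[2]])
def px(s): return np.array(s)*[560,420]
E
python3 - <<'E'
from h import *
np.set_printoptions(precision=3,suppress=True)
s=telemetry.get_state(); print({k:np.round(v,3) for k,v in s.items()})
ps={n:cam(n,n+'0') for n in('scene','side','wrist')}
for n,p in ps.items(): print(n,p['fovy'],p['cx'],p['cy'],-np.array(p['R']).T@p['t'])
for th in ['soap_tray','deep_caddy','split_caddy','pumice_holder','soap_tray_eye','deep_caddy_eye','split_caddy_eye','pumice_holder_eye','rail','rail_mark','isolator','toggle_tip','owl_dish','hairbrush','cologne','case']:
    rs=[]
    for n in('scene','side'):
        l=landmark_of(ps[n],th)
        print(th,n,[(np.round(px(a['position']),1),round(a['p'],2)) for a in l[:3]])
        if l: rs.append(ray(ps[n],px(l[0]['position'])))
    if len(rs)==2: x,e=tri(rs);print('   ',x,np.round(e,1))
E
```

```text
pics
{'time_s': np.float64(0.0), 'q': array([ 1.301,  0.481,  1.597,  0.   ,  1.065, -0.047]), 'joint_velocities': array([ 0.002, -0.001,  0.001,  0.   ,  0.002, -0.   ]), 'joint_torque': array([  0.002, -95.066, -43.018,  -0.   ,   0.012,   0.   ]), 'eef_pos': array([0.143, 0.634, 0.215]), 'eef_rot': array([[-0.   , -0.975,  0.221],
       [-0.001,  0.221,  0.975],
       [-1.   ,  0.   , -0.001]]), 'ft_force': array([-0.371, -0.606, -0.256]), 'ft_torque': array([-0.058, -0.038,  0.006]), 'grip_width': np.float64(0.086)}
scene 44.325154912280375 276.6840091564331 211.43041858479256 [1.094 0.74  1.128]
side 54.39288973869744 279.7553376093441 208.77269623522497 [ 0.188 -0.495  0.884]
wrist 67.69843378535658 274.2652545934974 202.95950635432897 [0.065 0.651 0.374]
soap_tray scene [(array([286.6, 193.6]), 0.75)]
soap_tray side [(array([267.9, 296.4]), 0.82), (array([211.8, 204.9]), 0.48)]
    [ 0.458 -0.076  0.008] [2.3 2.3]
deep_caddy scene [(array([313.2, 214.8]), 0.97)]
deep_caddy side [(array([236.4, 271.8]), 0.72)]
    [ 0.44   0.031 -0.001] [5.8 5.8]
split_caddy scene [(array([36
[... 1439 characters left out ...]
130.2]), 0.42)]
toggle_tip side [(array([385.1, 353.1]), 0.74)]
    [ 0.542 -0.359  0.102] [3. 3.]
owl_dish scene [(array([326.7, 349.4]), 0.82)]
owl_dish side [(array([249.1, 164.2]), 0.89)]
    [ 0.685  0.364 -0.006] [5.3 5.3]
hairbrush scene [(array([193.6, 239. ]), 0.95)]
hairbrush side [(array([371.5, 248.7]), 0.75), (array([268.2, 263.3]), 0.71), (array([191.4, 170.7]), 0.31)]
    [ 0.765 -0.113 -0.009] [4.1 4.1]
cologne scene [(array([166. , 188.6]), 0.64)]
cologne side [(array([420.2, 313.5]), 0.97)]
    [ 0.728 -0.322 -0.007] [3.5 3.5]
case scene [(array([400.7, 323.3]), 0.66)]
case side [(array([184.7, 175.3]), 0.82), (array([270.4, 294.2]), 0.17)]
    [0.495 0.426 0.004] [1.8 1.8]
```

View pics/scene0.png

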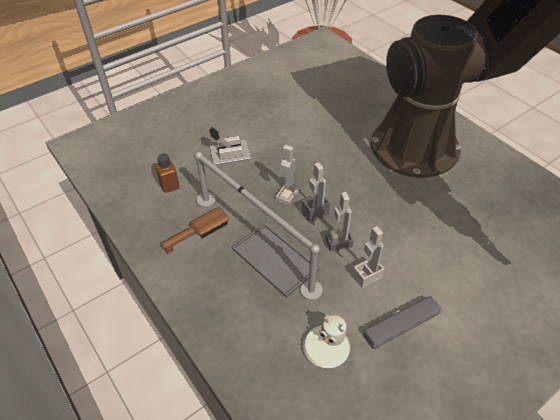

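View pics/side0.png

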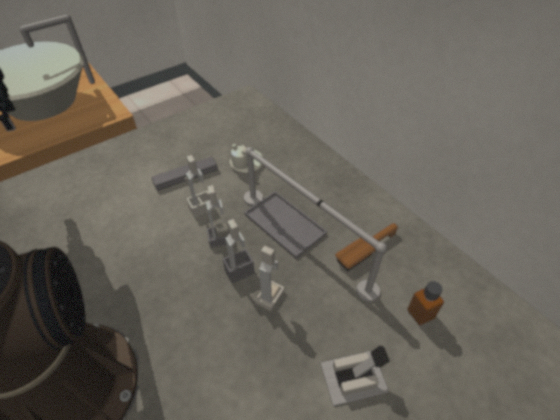

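View pics/wrist0.png

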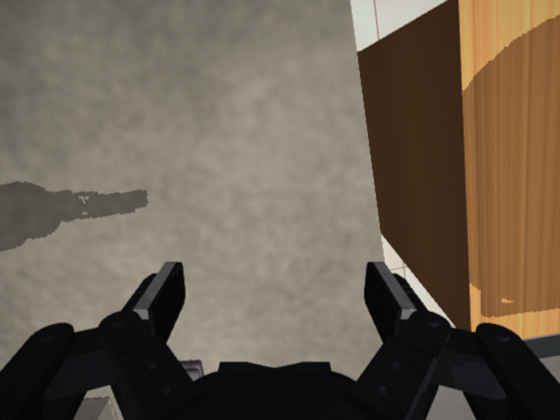

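All four carriers are present. In scene the toggle's paddle is at about (214,133), leaning to the far side (on), and the rail posts' tops are at (199,155) and (315,247). I'll zoom in to refine.

Run:
```python
import cv2
a=cv2.imread('pics/scene0.png');b=cv2.imread('pics/side0.png')
cv2.imwrite('pics/z1.png',cv2.resize(a[110:210,140:300],None,fx=5,fy=5,interpolation=cv2.INTER_CUBIC))
cv2.imwrite('pics/z2.png',cv2.resize(b[220:410,300:450],None,fx=3.1,fy=3.1,interpolation=cv2.INTER_CUBIC))
cv2.imwrite('pics/z3.png',cv2.resize(a[135:300,270:410],None,fx=3.6,fy=3.6,interpolation=cv2.INTER_CUBIC))
cv2.imwrite('pics/z4.png',cv2.resize(b[140:320,160:330],None,fx=3.3,fy=3.3,interpolation=cv2.INTER_CUBIC))
```

```text
(no output)
```

View pics/z1.png

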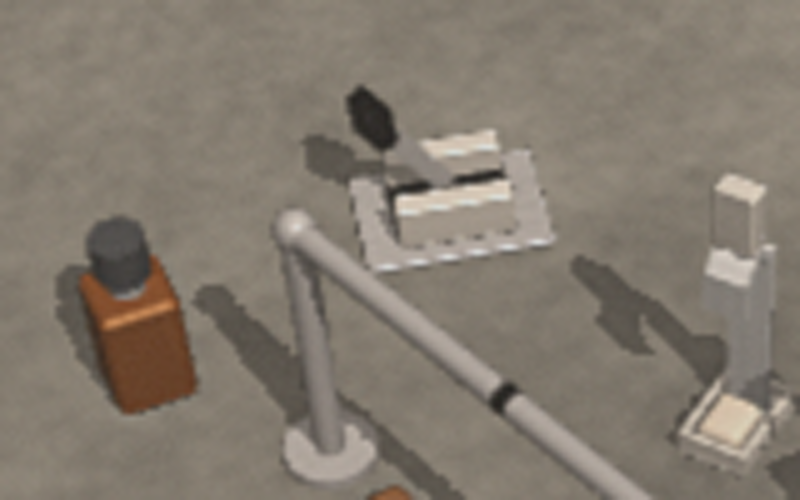

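View pics/z2.png

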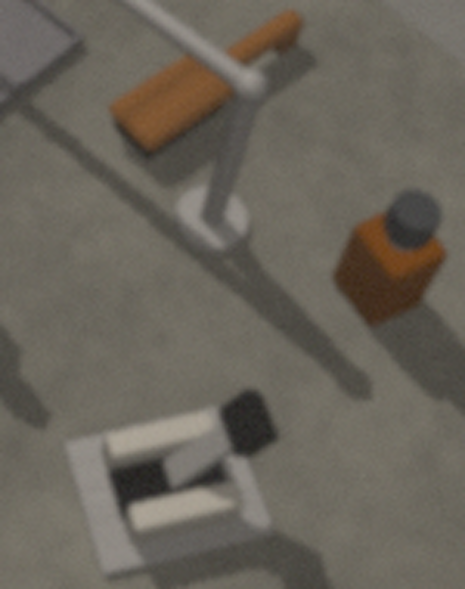

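View pics/z3.png

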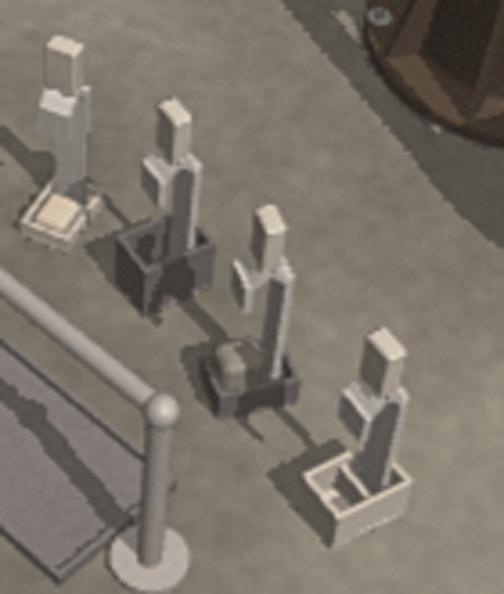

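View pics/z4.png

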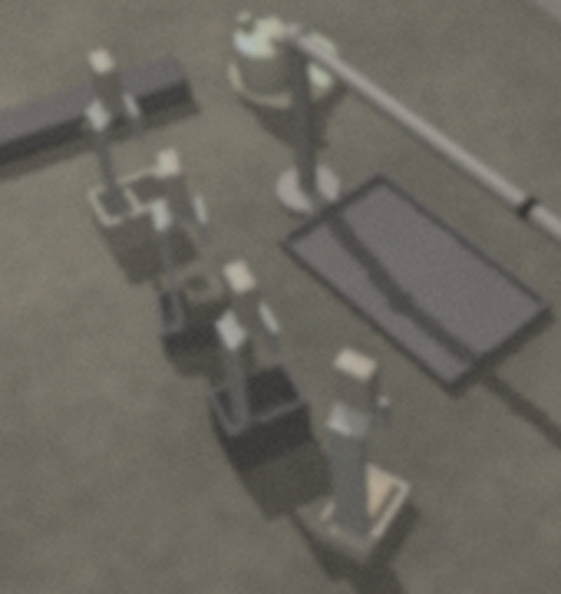

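Run:
```python
from h import *
np.set_printoptions(precision=4,suppress=True)
A=cam('scene');B=cam('side')
# posts' ball centres (bar axis z .18)
L={'postR':((140+294/5,110+226/5),(300+253/3.1,220+83/3.1)),
'postL':((270+161/3.6,135+409/3.6),(160+293/3.3,140+36/3.3)),
'mark':((140+503/5,110+396/5),(160+529/3.3,140+207/3.3)),
'tip':((213,130),(380.5,354.5))}
R={}
for k,(u,v) in L.items():
    x,e=tri([ray(A,u),ray(B,v)]);R[k]=x;print(k,x,e[0],onz(A,u,.18),onz(B,v,.18))
for nm,p in(('scene',A),('side',B)):
    a,b=[onz(p,L[k][0 if nm=='scene' else 1],.18) for k in('postR','postL')]
    d=b-a;print(nm,'yaw',np.degrees(np.arctan2(-d[0],d[1])),np.linalg.norm(d),a+d*175/430)
for c in [(214.4,164),(250.6,158),(246,140.4),(210.4,146.6)]: print(onz(A,c,.004))
for c in [(68,440),(107,573),(270,525),(228,405)]: print('s',onz(B,(300+c[0]/3.1,220+c[1]/3.1),.004))
```

```text
postR [ 0.663  -0.2045  0.1823] 2.0079815773205336 [ 0.6607 -0.2051  0.18  ] [ 0.6665 -0.2045  0.18  ]
postL [0.6113 0.2237 0.1817] 0.14718417101147752 [0.6103 0.2228 0.18  ] [0.6124 0.2253 0.18  ]
mark [ 0.6424 -0.0313  0.1827] 0.1556537284534218 [ 0.6412 -0.0336  0.18  ] [ 0.644  -0.0295  0.18  ]
tip [ 0.5313 -0.354   0.1006] 0.7177973164512871 [ 0.5752 -0.27    0.18  ] [ 0.496  -0.3679  0.18  ]
scene yaw 6.714868934979304 0.4308760319993111 [ 0.6402 -0.031   0.18  ]
side yaw 7.166655486526095 0.4332350404035097 [ 0.6445 -0.0296  0.18  ]
[ 0.562  -0.3165  0.004 ]
[ 0.4561 -0.2704  0.004 ]
[ 0.4205 -0.348   0.004 ]
[ 0.5293 -0.3928  0.004 ]
s [ 0.4595 -0.2726  0.004 ]
s [ 0.4236 -0.3541  0.004 ]
s [ 0.5308 -0.396   0.004 ]
s [ 0.5669 -0.321   0.004 ]
```

```bash
cat >> h.py <<'E'
def mv(*T):
    "targets (x,y,z,za): tool down, jaw axis z at world angle za"
    from scipy.spatial.transform import Rotation as Ro
    s=telemetry.get_state();R=np.array(s['eef_rot']);p=np.array(s['eef_pos'])
    print('t',round(float(s['time_s']),2),'p',np.round(p,4),'za',round(float(np.arctan2(R[1,2],R[0,2])),3),'F',np.round(s['ft_force'],1),'w',round(float(s['grip_width']),4))
    for x,y,z,za in T:
        Z=np.array([np.cos(za),np.sin(za),0]);X=np.array([0,0,-1.]);G=np.c_[X,np.cross(Z,X),Z]
        print(np.round(np.r_[R.T@(np.array([x,y,z])-p)*100,Ro.from_matrix(R.T@G).as_rotvec()],3).tolist())
RY=np.radians(6.9);RO=np.array([.642,-.0305])
def rail(x,y): return RO+np.array([np.cos(RY)*x-np.sin(RY)*y,np.sin(RY)*x+np.cos(RY)*y])
IY=np.radians(-23);IO=np.array([.494,-.334])
def iso(x,y): return IO+np.array([np.cos(IY)*x-np.sin(IY)*y,np.sin(IY)*x+np.cos(IY)*y])
E
python3 - <<'E'
from h import *
print(iso(.11,0),iso(0,0))
mv((.3,.5,.34,.9),(.5,.25,.34,.4),(*iso(.11,0),.34,-.4))
E
```

```text
[ 0.59525553 -0.37698042] [ 0.494 -0.334]
t 1.85 p [0.1436 0.6339 0.2158] za 1.348 F [-0.1 -0.2 -0.1] w 0.0854
[-12.419, -18.212, -9.605, 0.448, 0.0, -0.0]
[-12.42, -43.243, -29.567, 0.948, 0.0, -0.0]
[-12.422, -66.389, -88.61, 1.748, 0.0, -0.0]
```

```bash
python3 -m crank '[[0,-12.4,-18.2,-9.6,0.45,0,0],[0,-12.4,-18.2,-9.6,0.45,0,0],[0,-12.4,-18.2,-9.6,0.45,0,0],[0,-12.4,-18.2,-9.6,0.45,0,0],[0,-12.4,-18.2,-9.6,0.45,0,0],[0,-12.4,-43.2,-29.6,0.95,0,0],[0,-12.4,-43.2,-29.6,0.95,0,0],[0,-12.4,-43.2,-29.6,0.95,0,0],[0,-12.4,-43.2,-29.6,0.95,0,0],[0,-12.4,-43.2,-29.6,0.95,0,0],[0,-12.4,-43.2,-29.6,0.95,0,0],[0,-12.4,-66.4,-88.6,1.75,0,0],[0,-12.4,-66.4,-88.6,1.75,0,0],[0,-12.4,-66.4,-88.6,1.75,0,0],[0,-12.4,-66.4,-88.6,1.75,0,0],[0,-12.4,-66.4,-88.6,1.75,0,0],[0,-12.4,-66.4,-88.6,1.75,0,0],[0,-12.4,-66.4,-88.6,1.75,0,0],[0,-12.4,-66.4,-88.6,1.75,0,0],[0,-12.4,-66.4,-88.6,1.75,0,0]]' 60
python3 - <<'E'
from h import *
mv((*iso(.11,0),.3,-.4),(*iso(.11,0),.095,-.4),(*iso(0,0),.095,-.4))
E
```

```text
time_s: 3.85
eef_pos: [0.5618, -0.1804, 0.34]
eef_rot: [[0.0, 0.391, 0.92], [-0.0, 0.92, -0.391], [-1.0, 0.0, 0.0]]
ft_force: [2.0, 0.3, 0.9]
grip_width: -0.0005
t 3.85 p [ 0.5618 -0.1804  0.34  ] za -0.402 F [2.  0.3 0.9] w -0.0005
[4.005, -16.785, 10.773, -0.002, 0.0, -0.0]
[24.505, -16.786, 10.763, -0.002, 0.0, -0.0]
[24.5, -16.794, -0.237, -0.002, 0.0, -0.0]
```

```bash
python3 -m crank '[[0,4,-16.8,10.8,0,0,0],[0,4,-16.8,10.8,0,0,0],[0,4,-16.8,10.8,0,0,0],[0,4,-16.8,10.8,0,0,0],[0,4,-16.8,10.8,0,0,0],[0,24.5,-16.8,10.8,0,0,0],[0,24.5,-16.8,10.8,0,0,0],[0,24.5,-16.8,10.8,0,0,0],[0,24.5,-16.8,10.8,0,0,0],[0,24.5,-16.8,10.8,0,0,0],[0,24.5,-16.8,10.8,0,0,0]]'
python3 - <<'E'
from h import *
a=cam('scene');b=cam('side')
i=[cv2.resize(np.asarray(a['pixels'])[100:200,150:270],None,fx=3.3,fy=4),cv2.resize(np.asarray(b['pixels'])[280:420,330:450],None,fx=3.3,fy=2.86)]
cv2.imwrite('pics/t1.png',np.hstack(i))
mv((*iso(-.01,0),.095,-.4),(*iso(.11,0),.095,-.4),(*iso(.11,0),.30,-.4))
E
```

```text
time_s: 4.95
eef_pos: [0.5953, -0.3767, 0.0949]
eef_rot: [[-0.001, 0.391, 0.92], [0.001, 0.92, -0.391], [-1.0, 0.001, -0.001]]
ft_force: [1.0, 0.1, -0.7]
grip_width: 0.0003
t 5.05 p [ 0.5971 -0.3781  0.0979] za -0.402 F [0.5 0.2 0.4] w 0.0002
[0.247, 0.024, -12.213, -0.002, 0.004, 0.001]
[0.293, 0.031, -0.213, -0.002, 0.004, 0.001]
[-20.207, 0.02, -0.134, -0.002, 0.004, 0.001]
```

View pics/t1.png

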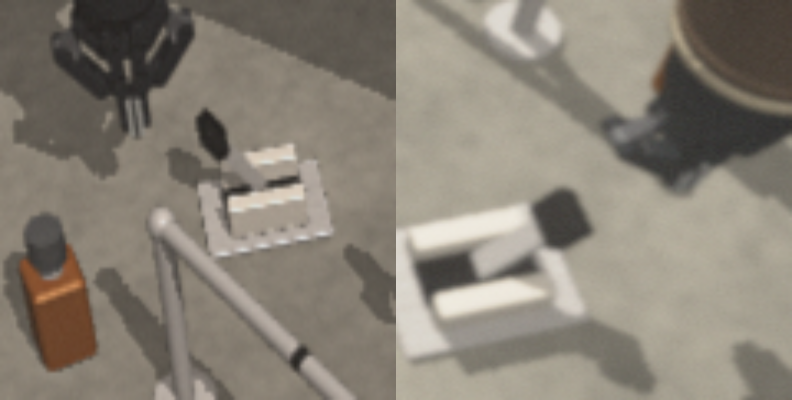

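The closed fingers are just beyond the paddle, in line with it. Now I'll push.

```bash
python3 -m crank '[[0,0.3,0,-2,0,0,0],[0,0.3,0,-4,0,0,0],[0,0.3,0,-5.5,0,0,0],[0,0.3,0,-7,0,0,0],[0,0.3,0,-8.5,0,0,0],[0,0.3,0,-10,0,0,0],[0,0.3,0,-11.5,0,0,0],[0,0.3,0,-12.5,0,0,0],[0,0.3,0,-12.5,0,0,0],[0,0.3,0,-8,0,0,0],[0,0.3,0,-4,0,0,0],[0,-5,0,0,0,0,0],[0,-10,0,0,0,0,0],[0,-15,0,0,0,0,0],[0,-20,0,0,0,0,0],[0,-20,0,0,0,0,0]]'
python3 - <<'E'
from h import *
a=cam('scene','s2');b=cam('side')
i=[cv2.resize(np.asarray(a['pixels'])[100:200,150:270],None,fx=3.3,fy=4),cv2.resize(np.asarray(b['pixels'])[280:420,330:450],None,fx=3.3,fy=2.86)]
cv2.imwrite('pics/t2.png',np.hstack(i))
for th in ['soap_tray','deep_caddy','split_caddy','pumice_holder']:
    for e in('','_eye'):
        rs=[];l=[landmark_of(p,th+e) for p in(a,b)]
        if all(l): x,er=tri([ray(p,px(m[0]['position'])) for p,m in zip((a,b),l)]);print(th+e,np.round(x,3),round(er[0],1))
mv((.46,.27,.33,.12))
E
```

```text
time_s: 6.65
eef_pos: [0.5992, -0.3793, 0.3057]
eef_rot: [[0.012, 0.391, 0.92], [-0.008, 0.92, -0.391], [-1.0, -0.003, 0.014]]
ft_force: [0.8, -0.0, -0.0]
grip_width: -0.0
soap_tray [ 0.459 -0.085  0.003] 1.9
soap_tray_eye [ 0.462 -0.084  0.142] 4.7
deep_caddy [0.441 0.025 0.004] 0.9
deep_caddy_eye [0.441 0.04  0.139] 7.1
split_caddy [ 0.472  0.269 -0.002] 2.8
split_caddy_eye [0.471 0.275 0.155] 4.7
pumice_holder [0.451 0.15  0.002] 3.4
pumice_holder_eye [0.45  0.148 0.144] 3.2
t 7.55 p [ 0.5964 -0.3777  0.2979] za -0.402 F [-0.1 -0.3  0.5] w 0.0002
[-3.386, 54.262, -37.885, -0.522, 0.004, 0.002]
```

View pics/t2.png

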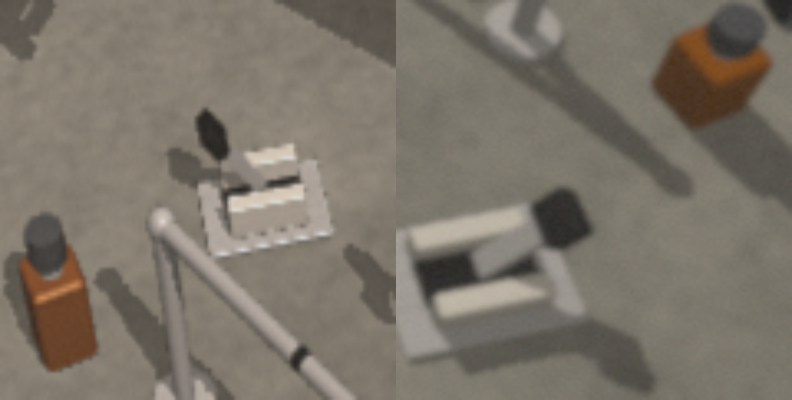

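The toggle is still leaning to the far side, so the push didn't take. I'll go again and stop at the far end to look.

```bash
python3 -m crank '[[0,10,0,0,0,0,0],[0,20.3,0,0,0,0,0],[0,20.3,0,0,0,0,0],[0,20.3,0,0,0,0,0],[0,20.3,0,0,0,0,0],[0,20.3,0,0,0,0,0],[0,20.3,0,-3,0,0,0],[0,20.3,0,-5,0,0,0],[0,20.3,0,-7,0,0,0],[0,20.3,0,-8.5,0,0,0],[0,20.3,0,-10,0,0,0],[0,20.3,0,-11.5,0,0,0],[0,20.3,0,-12.5,0,0,0],[0,20.3,0,-12.5,0,0,0],[0,20.3,0,-12.5,0,0,0]]'
python3 - <<'E'
from h import *
a=cam('scene','s2');b=cam('side')
i=[cv2.resize(np.asarray(a['pixels'])[100:200,150:270],None,fx=3.3,fy=4),cv2.resize(np.asarray(b['pixels'])[280:420,330:450],None,fx=3.3,fy=2.86)]
cv2.imwrite('pics/t3.png',np.hstack(i))
mv((*iso(.0,0),.095,-.4))
E
```

```text
time_s: 9.05
eef_pos: [0.4834, -0.3301, 0.096]
eef_rot: [[0.006, 0.391, 0.92], [-0.004, 0.92, -0.391], [-1.0, -0.001, 0.007]]
ft_force: [0.6, 1.3, 0.3]
grip_width: -0.0001
t 9.15 p [ 0.4831 -0.3299  0.0951] za -0.402 F [ 0.1 -0.2  0.2] w 0.0
[0.018, 0.045, 1.164, -0.002, 0.005, 0.001]
```

View pics/t3.png

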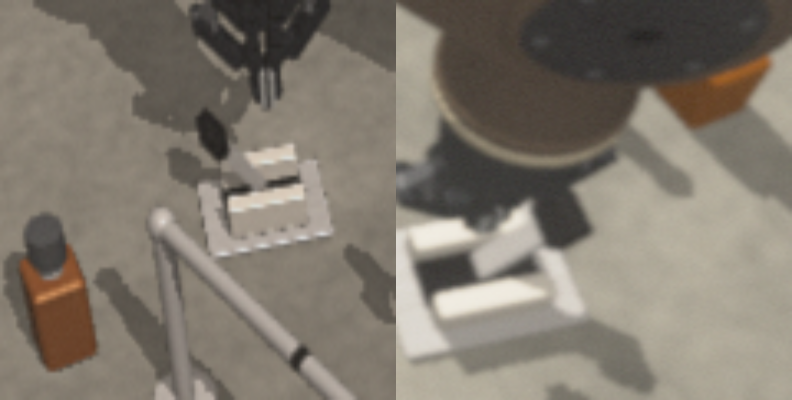

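Run:
```python
from h import *
a=cam('scene');b=cam('side')
np.set_printoptions(precision=3,suppress=True)
for X in [(.483,-.33,.078),(*IO,0),(*iso(.051,0),.1),(.595,-.377,.078)]: print(X,proj(a,X),proj(b,X))
print(proj(a,(.1436,.634,.2)))
for th in('isolator','toggle_tip'):
    for p in(a,b): print(th,[(px(l['position']),l['p']) for l in landmark_of(p,th)][:3])
    x,e=tri([ray(p,px(landmark_of(p,th)[0]['position'])) for p in(a,b)]); print(x,e)
```

```text
(0.483, -0.33, 0.078) [231.363 133.545] [352.631 363.748]
(np.float64(0.494), np.float64(-0.334), 0) [229.619 152.93 ] [353.045 376.231]
(np.float64(0.5409457475260745), np.float64(-0.353927287552953), 0.1) [210.572 131.454] [384.294 351.687]
(0.595, -0.377, 0.078) [192.282 140.061] [409.525 349.495]
[600.487 260.702]
isolator [(array([230.72 , 152.208]), 0.83), (array([284.984, 159.81 ]), 0.23)]
isolator [(array([353.808, 376.698]), 0.84)]
[ 0.492 -0.335  0.002] [np.float64(2.3619804196658847), np.float64(2.3619804196659846)]
toggle_tip [(array([211.624, 129.99 ]), 0.45)]
toggle_tip [(array([385.112, 351.792]), 0.75), (array([193.2, 172.2]), 0.56)]
[ 0.538 -0.355  0.104] [np.float64(1.9347106761024482), np.float64(1.9347106761024273)]
```

View pics/s2.png

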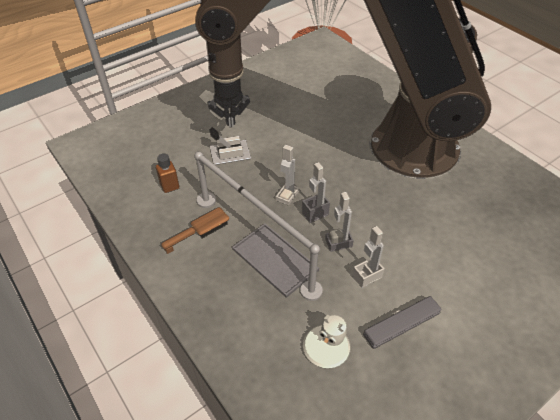

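Run:
```python
from h import *
a=cam('scene');b=cam('wrist','w3');c=cam('side')
cv2.imwrite('pics/t4.png',cv2.resize(np.asarray(a['pixels'])[85:175,180:280],None,fx=6,fy=6,interpolation=cv2.INTER_CUBIC))
cv2.imwrite('pics/t5.png',cv2.resize(np.asarray(c['pixels'])[290:420,300:430],None,fx=4,fy=4,interpolation=cv2.INTER_CUBIC))
print(proj(b,(.483,-.33,.078)),onz(a,(230.3,126),.078))
```

```text
[276.33944779 237.76093928] [ 0.46585219 -0.36210086  0.078     ]
```

View pics/t4.png

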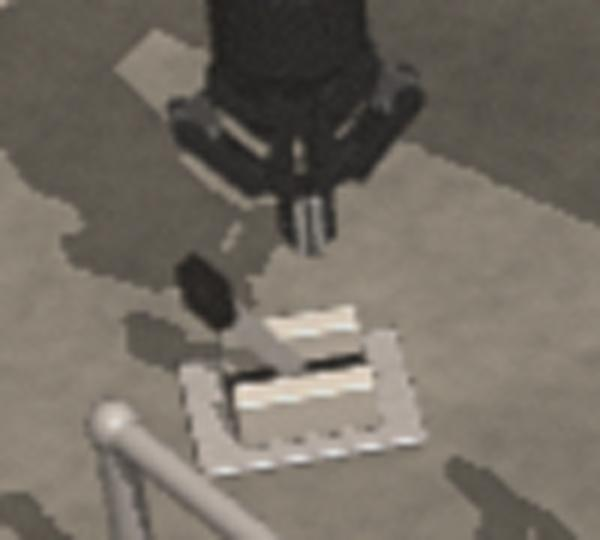

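View pics/w3.png

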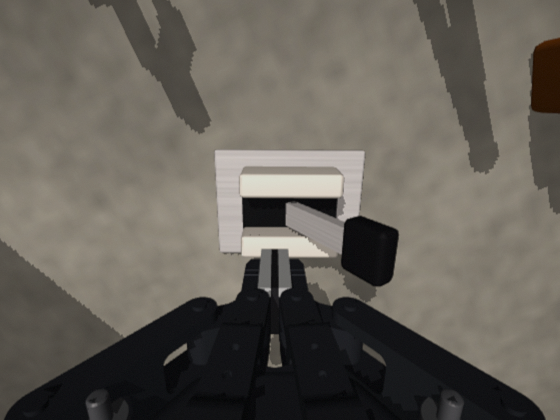

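View pics/t5.png

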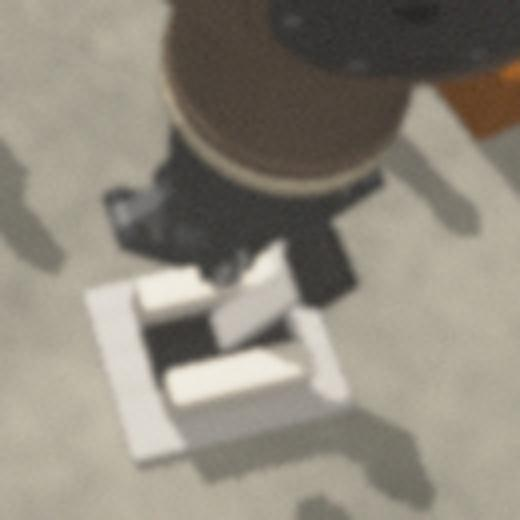

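Run:
```python
from h import *
b=cam('wrist')
np.set_printoptions(precision=3,suppress=True)
print('cam',-np.array(b['R']).T@b['t'],'fwd',np.array(b['R'])[2],'right',np.array(b['R'])[0])
for n,X in dict(tcp=(.483,-.33,.095),tip=(.483,-.33,.078),hinge=(*IO,.026),base=(*IO,0),paddle=(*iso(.051,0),.1),c1=(*iso(.06,.045),.004),c2=(*iso(-.06,.045),.004),c3=(*iso(-.06,-.045),.004)).items(): print(n,proj(b,X))
for th in('isolator','toggle_tip'): print(th,[(px(l['position']),l['p']) for l in landmark_of(b,th)][:2])
for c in [(216,151),(363,151),(220,254)]: print(onz(b,c,.004))
```

```text
cam [ 0.512 -0.256  0.253] fwd [-0.119 -0.289 -0.95 ] right [ 0.921 -0.391  0.004]
tcp [276.632 250.447]
tip [276.331 237.716]
hinge [290.9   208.623]
base [289.238 198.488]
paddle [392.153 253.455]
c1 [366.329 145.539]
c2 [214.24  145.588]
c3 [220.363 248.824]
isolator [(array([287. , 203.7]), 0.73)]
toggle_tip [(array([390.88 , 261.912]), 0.66)]
[ 0.456 -0.273  0.004]
[ 0.563 -0.319  0.004]
[ 0.419 -0.356  0.004]
```

The fingertips look about 2 cm higher than expected, near the TCP, so they probably passed over the paddle. I'll repeat the push 27 mm lower.

```bash
python3 -m crank '[[0,-5,0,0,0,0,0],[0,-10,0,0,0,0,0],[0,-10,0,5,0,0,0],[0,-10,0,10,0,0,0],[0,-10,0,12.3,0,0,0],[0,-10,0,12.3,0,0,0],[0,-5,0,12.3,0,0,0],[0,0,0,12.3,0,0,0],[0,2.7,0,12.3,0,0,0],[0,2.7,0,12.3,0,0,0],[0,2.7,0,12.3,0,0,0]]';  python3 -m crank '[[0,0,0,-2,0,0,0],[0,0,0,-4,0,0,0],[0,0,0,-5,0,0,0],[0,0,0,-6,0,0,0],[0,0,0,-7,0,0,0],[0,0,0,-8,0,0,0]]';python3 - <<'E'
from h import *
a=cam('scene');b=cam('wrist','w4')
cv2.imwrite('pics/t4.png',cv2.resize(np.asarray(a['pixels'])[85:175,180:280],None,fx=6,fy=6,interpolation=cv2.INTER_CUBIC))
mv((*iso(.0,0),.068,-.4))
E
```

```text
time_s: 11.05
eef_pos: [0.5951, -0.3774, 0.0685]
eef_rot: [[0.003, 0.391, 0.92], [-0.002, 0.92, -0.391], [-1.0, -0.001, 0.003]]
ft_force: [-0.1, 0.5, -0.1]
grip_width: -0.0001
time_s: 11.65
eef_pos: [0.5259, -0.3487, 0.0738]
eef_rot: [[0.013, 0.391, 0.92], [-0.008, 0.92, -0.391], [-1.0, -0.003, 0.015]]
ft_force: [-0.5, -0.1, -0.5]
grip_width: 0.0001
t 11.75 p [ 0.5218 -0.3464  0.071 ] za -0.402 F [-1.   1.1 -0.3] w 0.0003
[0.28, 0.053, -3.043, -0.002, 0.006, 0.001]
```

View pics/t4.png

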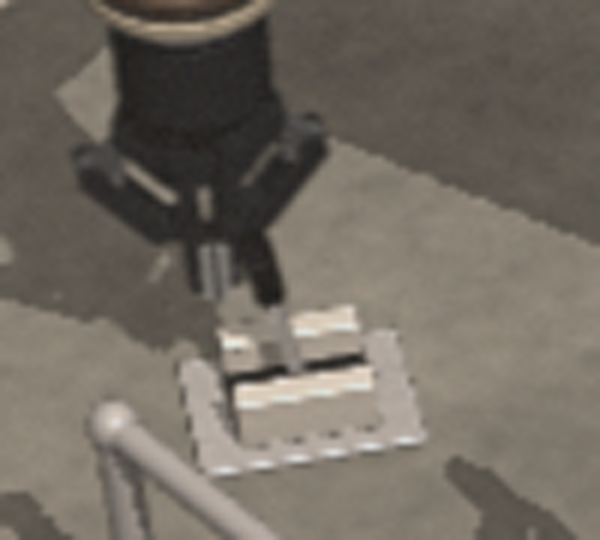

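View pics/w4.png

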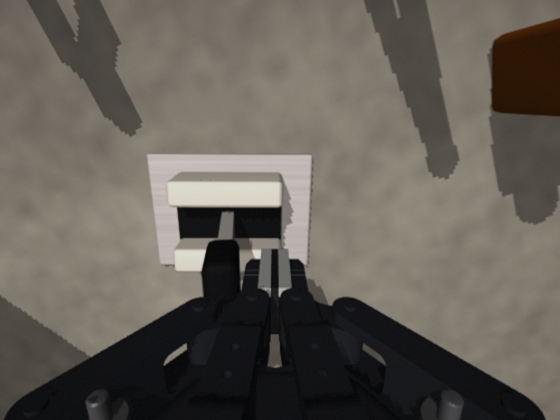

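Contact now: the paddle is near upright and being pushed. Continuing.

```bash
python3 -m crank '[[0,0.3,0,-1,0,0,0],[0,0.3,0,-2,0,0,0],[0,0.3,0,-3.5,0,0,0],[0,0.3,0,-4,0,0,0],[0,0.3,0,-4,0,0,0],[0,0.3,0,-1,0,0,0],[0,-5,0,2,0,0,0],[0,-10,0,2,0,0,0],[0,-15,0,2,0,0,0],[0,-20,0,2,0,0,0],[0,-25,0,2,0,0,0],[0,-25,0,2,0,0,0]]';python3 - <<'E'
from h import *
a=cam('scene','s5');b=cam('side')
cv2.imwrite('pics/t5.png',cv2.resize(np.asarray(a['pixels'])[85:175,180:280],None,fx=6,fy=6,interpolation=cv2.INTER_CUBIC))
for th in ['split_caddy']:
    for e in('','_eye'):
        l=[landmark_of(p,th+e) for p in(a,b)]
        if all(l): x,er=tri([ray(p,px(m[0]['position'])) for p,m in zip((a,b),l)]);print(th+e,np.round(x,3),round(er[0],1))
mv((.52,-.1,.36,.12),(.49,.25,.36,.12))
E
```

```text
time_s: 12.95
eef_pos: [0.5412, -0.3549, 0.3278]
eef_rot: [[0.013, 0.391, 0.92], [-0.009, 0.92, -0.391], [-1.0, -0.003, 0.015]]
ft_force: [0.8, -0.2, 0.2]
grip_width: 0.0
split_caddy [0.469 0.136 0.129] 50.2
split_caddy_eye [0.466 0.278 0.147] 4.6
t 13.25 p [ 0.5383 -0.3529  0.319 ] za -0.402 F [ 0.   0.9 -0.2] w 0.0002
[-4.15, 22.552, -11.564, -0.522, 0.003, 0.001]
[-4.222, 53.586, -28.023, -0.522, 0.003, 0.001]
```

View pics/t5.png

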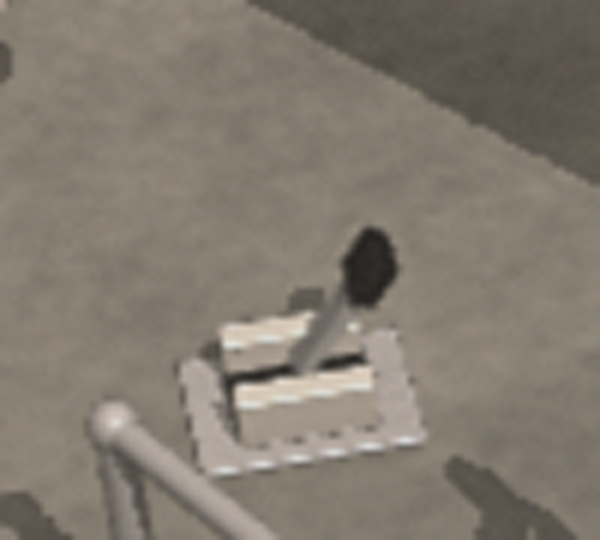

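Isolator is off: the paddle leans toward the robot. Next, the carriers, split_caddy first.

```bash
python3 -m crank '[[5,-4,22.5,-11.5,-0.52,0,0],[5,-4,22.5,-11.5,-0.52,0,0],[5,-4,22.5,-11.5,-0.52,0,0],[5,-4,22.5,-11.5,-0.52,0,0],[5,-4,22.5,-11.5,-0.52,0,0],[5,-4,22.5,-11.5,-0.52,0,0],[5,0,53.6,-28,-0.52,0,0],[5,0,53.6,-28,-0.52,0,0],[5,0,53.6,-28,-0.52,0,0],[5,0,53.6,-28,-0.52,0,0],[5,0,53.6,-28,-0.52,0,0],[5,0,53.6,-28,-0.52,0,0],[5,0,53.6,-28,-0.52,0,0],[5,0,53.6,-28,-0.52,0,0],[5,0,53.6,-28,-0.52,0,0],[5,0,53.6,-28,-0.52,0,0]]';python3 - <<'E'
from h import *
np.set_printoptions(precision=3,suppress=True)
b=cam('wrist','w6')
mv()
print('cam',-np.array(b['R']).T@b['t'],'right',np.array(b['R'])[0],'down',np.array(b['R'])[1])
for X in [(.468,.272,.195),(.468,.272,0)]: print(proj(b,X))
E
```

```text
time_s: 14.85
eef_pos: [0.4903, 0.249, 0.3169]
eef_rot: [[0.001, -0.117, 0.993], [-0.003, 0.993, 0.117], [-1.0, -0.003, 0.001]]
ft_force: [0.0, -0.6, 0.2]
grip_width: 0.0497
t 14.9 p [0.49  0.249 0.317] za 0.117 F [-0.4 -0.2 -0.4] w 0.0497
cam [0.48  0.328 0.475] right [0.993 0.118 0.001] down [ 0.112 -0.943  0.315]
[253.174 162.705]
[261.429 137.577]
```

View pics/w6.png

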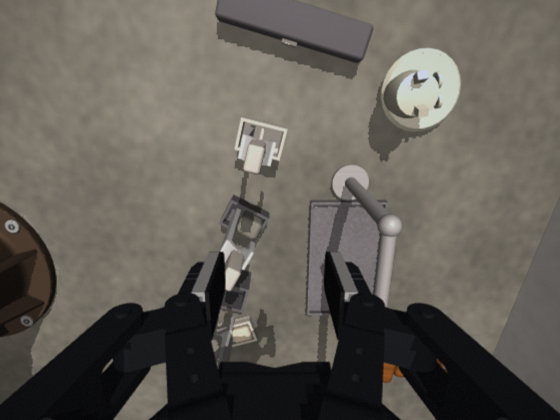

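Run:
```python
import cv2
a=cv2.imread('pics/w6.png')
cv2.imwrite('pics/z6.png',cv2.resize(a[105:185,220:300],None,fx=7,fy=7,interpolation=cv2.INTER_CUBIC))
cv2.imwrite('pics/z7.png',cv2.resize(a[185:350,195:290],None,fx=3.6,fy=3.6,interpolation=cv2.INTER_CUBIC))
```

```text
(no output)
```

View pics/z6.png

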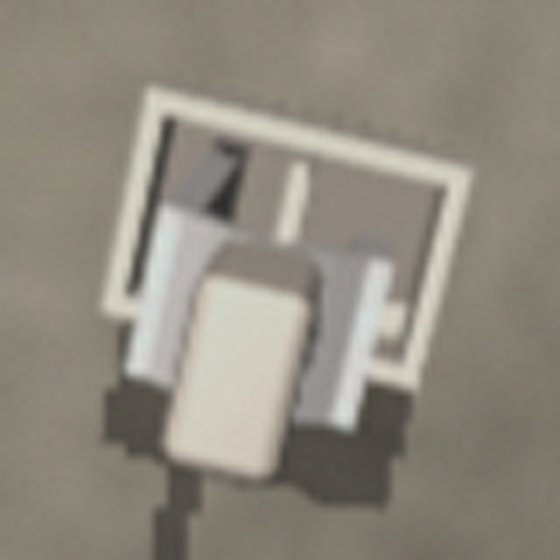

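View pics/z7.png

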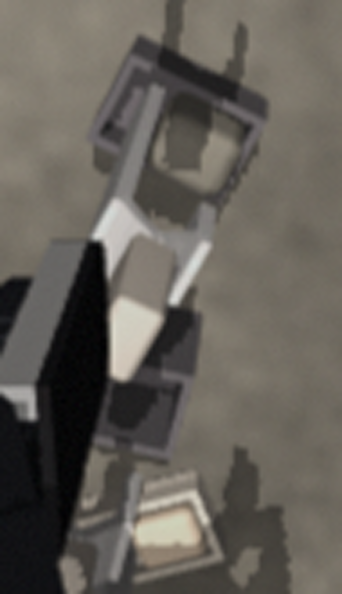

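```bash
cat >> h.py <<'E'
def yaw(p,c,z):
    "corners order: -x+y, +x+y, +x-y, -x-y"
    P=np.array([onz(p,q,z) for q in c]);x=(P[1]+P[2]-P[0]-P[3])/2;y=(P[0]+P[1]-P[2]-P[3])/2
    print('c',np.round(P.mean(0),4),'len',np.round([np.linalg.norm(x),np.linalg.norm(y)],4),'yaw x,y',np.round([np.arctan2(x[1],x[0]),np.arctan2(-y[0],y[1])],3))
E
python3 - <<'E'
from h import *
p=cam('wrist')
q=lambda L:[(220+a/7,105+b/7) for a,b in L]
yaw(p,q([(205,275),(310,300),(275,478),(165,455)]),.195)
yaw(p,q([(152,88),(472,168),(415,390),(103,310)]),.042)
mv()
E
```

```text
c [0.4688 0.2751 0.195 ] len [0.0141 0.0238] yaw x,y [-0.104 -0.107]
c [0.4689 0.2742 0.042 ] len [0.0634 0.0441] yaw x,y [-0.128 -0.132]
t 14.95 p [0.4906 0.2486 0.3176] za 0.116 F [-0.5 -0.1 -0.5] w 0.0499
```

Run:
```python
from h import *
mv((.4688,.2745,.27,-.12),(.4688,.2745,.176,-.12))
```

```text
t 14.95 p [0.4906 0.2486 0.3176] za 0.116 F [-0.5 -0.1 -0.5] w 0.0499
[4.744, 2.838, -1.878, 0.236, 0.002, 0.002]
[14.144, 2.862, -1.898, 0.236, 0.002, 0.002]
```

```bash
python3 -m crank '[[5,4.7,2.85,-1.9,0.236,0,0],[5,4.7,2.85,-1.9,0.236,0,0],[5,4.7,2.85,-1.9,0.236,0,0],[5,8,2.85,-1.9,0.236,0,0],[5,11,2.85,-1.9,0.236,0,0],[5,14.1,2.85,-1.9,0.236,0,0],[5,14.1,2.85,-1.9,0.236,0,0],[5,14.1,2.85,-1.9,0.236,0,0],[1,14.1,2.85,-1.9,0.236,0,0],[1,14.1,2.85,-1.9,0.236,0,0],[1,14.1,2.85,-1.9,0.236,0,0],[1,14.1,2.85,-1.9,0.236,0,0],[1,14.1,2.85,-1.9,0.236,0,0],[1,14.1,2.85,-1.9,0.236,0,0]]' 60;python3 - <<'E'
from h import *
mv()
cam('wrist','w8');a=cam('scene')
cv2.imwrite('pics/s8.png',cv2.resize(np.asarray(a['pixels'])[160:310,310:450],None,fx=4,fy=4,interpolation=cv2.INTER_CUBIC))
E
```

```text
time_s: 16.35
eef_pos: [0.4696, 0.2749, 0.1781]
eef_rot: [[0.005, 0.119, 0.993], [-0.001, 0.993, -0.119], [-1.0, -0.0, 0.005]]
ft_force: [-1.0, 0.6, 12.2]
grip_width: 0.0121
t 16.35 p [0.4696 0.2749 0.1781] za -0.119 F [-1.   0.6 12.2] w 0.0121
```

View pics/w8.png

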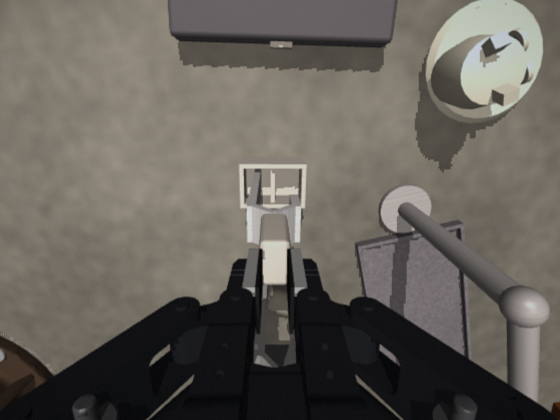

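View pics/s8.png

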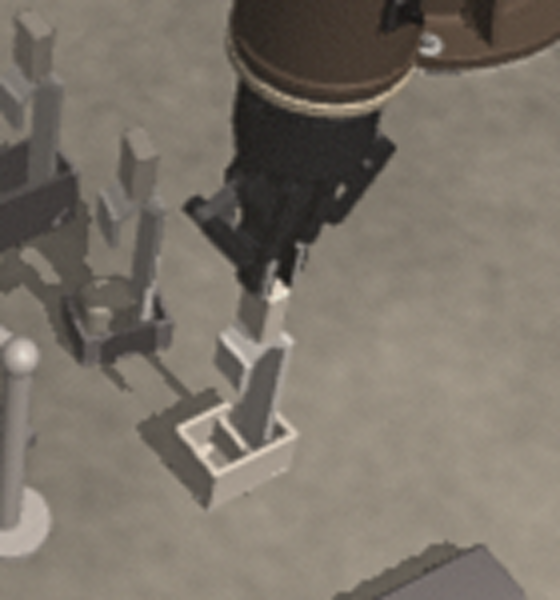

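Run:
```python
from h import *
np.set_printoptions(precision=1,suppress=True)
w=cam('wrist');a=cam('scene');b=cam('side')
s=telemetry.get_state();p=np.array(s['eef_pos']);R=np.array(s['eef_rot']);print(p.round(4),s['grip_width'],s['ft_force'])
for d in(-.03,-.017,0,.017):
    X=p+R[:,0]*d; print(d,[proj(c,X) for c in(w,a,b)])
c,sn=np.cos(-.12),np.sin(-.12)
for u,v in[(-8,13),(8,13),(8,-13),(-8,-13)]:
    X=(.4688+(c*u-sn*v)/1e3,.2745+(sn*u+c*v)/1e3,.195);print(u,v,[proj(k,X) for k in(w,a,b)])
cv2.imwrite('pics/a1.png',cv2.resize(np.asarray(a['pixels'])[190:270,340:420],None,fx=7,fy=7,interpolation=cv2.INTER_CUBIC))
cv2.imwrite('pics/a2.png',cv2.resize(np.asarray(b['pixels'])[120:230,140:250],None,fx=5,fy=5,interpolation=cv2.INTER_CUBIC))
cv2.imwrite('pics/a3.png',cv2.resize(np.asarray(w['pixels'])[150:350,200:350],None,fx=3,fy=3,interpolation=cv2.INTER_CUBIC))
```

```text
[0.5 0.3 0.2] 0.011861858895934474 [-2.2 -0.3 12.7]
-0.03 [array([274.9, 278.5]), array([377.3, 226.2]), array([189.8, 154.2])]
-0.017 [array([274.9, 264.7]), array([376.5, 229.7]), array([190.7, 158.1])]
0 [array([274.8, 249.5]), array([375.4, 234.3]), array([191.8, 163.1])]
0.017 [array([274.8, 236.9]), array([374.4, 238.8]), array([192.9, 167.9])]
-8 13 [array([257.4, 242.2]), array([382.8, 231.9]), array([185.7, 156.4])]
8 13 [array([289.7, 242.2]), array([377.2, 234.7]), array([191.6, 154.3])]
8 -13 [array([288.9, 287.6]), array([370.4, 227.1]), array([195.4, 160.2])]
-8 -13 [array([258.2, 287.6]), array([375.9, 224.4]), array([189.4, 162.3])]
```

View pics/a1.png

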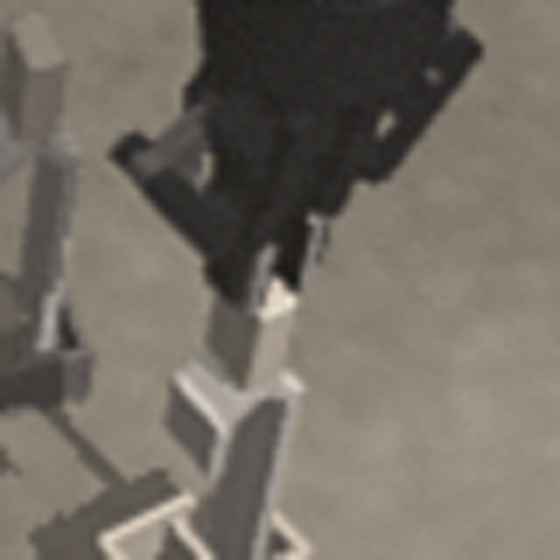

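View pics/a2.png

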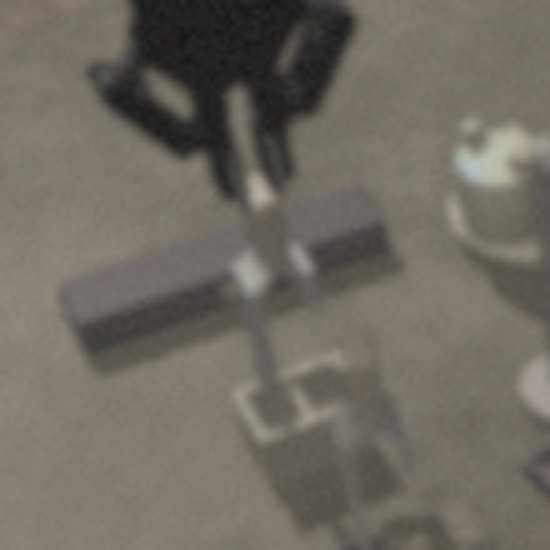

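View pics/a3.png

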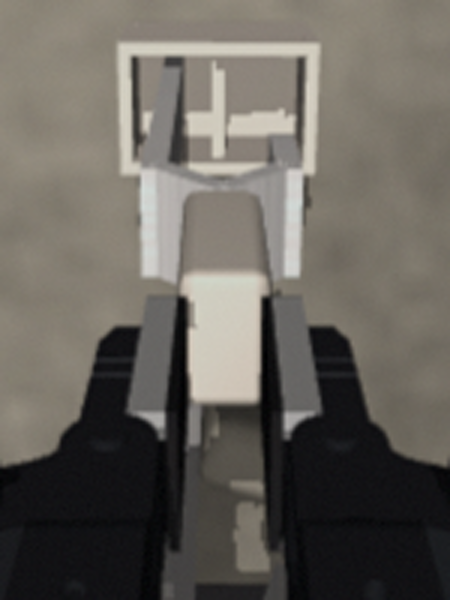

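The pads only catch the block's rounded top: the fingertips sit at about z≈0.19 with the TCP at 0.178. So the tips are about 14 mm behind the TCP rather than 17 mm ahead. I'll open, go 33 mm lower and regrip.

```bash
python3 -m crank '[[5,0,0,0,0,0,0],[5,0,0,0,0,0,0],[5,0,0,0,0,0,0],[5,1,0,0,0,0,0],[5,2,0,0,0,0,0],[5,3,0,0,0,0,0],[5,3.3,0,0,0,0,0],[5,3.3,0,0,0,0,0],[5,3.3,0,0,0,0,0]]' 60; python3 -m crank '[[1,0,0,0,0,0,0],[1,0,0,0,0,0,0],[1,0,0,0,0,0,0],[1,0,0,0,0,0,0],[1,0,0,0,0,0,0],[1,0,0,0,0,0,0]]';python3 - <<'E'
from h import *
mv()
w=cam('wrist');a=cam('scene')
i=[np.asarray(a['pixels'])[190:270,340:420],np.asarray(w['pixels'])[150:350,180:380]]
cv2.imwrite('pics/a4.png',np.hstack([cv2.resize(k,(390,390),interpolation=cv2.INTER_CUBIC) for k in i]))
E
```

```text
time_s: 17.5
eef_pos: [0.4698, 0.2749, 0.145]
eef_rot: [[0.005, 0.119, 0.993], [-0.001, 0.993, -0.119], [-1.0, -0.001, 0.005]]
ft_force: [0.5, 0.7, 0.4]
grip_width: 0.0501
time_s: 18.1
eef_pos: [0.4699, 0.275, 0.1452]
eef_rot: [[0.005, 0.119, 0.993], [-0.001, 0.993, -0.119], [-1.0, -0.0, 0.005]]
ft_force: [-1.4, -0.6, 5.9]
grip_width: 0.0154
t 18.1 p [0.4699 0.275  0.1452] za -0.119 F [-1.4 -0.6  5.9] w 0.0154
```

View pics/a4.png

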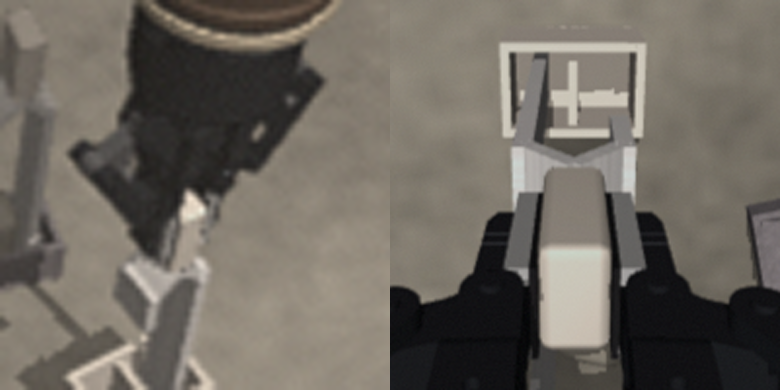

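Good grip now (15.4 mm). Lift and carry.

Run:
```python
from h import *
mv((.4699,.275,.25,-.12),(.53,.17,.25,.12),(*rail(-.09,-.09),.25,.12),(*rail(0,-.09),.25,.12),(*rail(0,-.09),.19,.12))
```

```text
t 18.2 p [0.4699 0.275  0.1452] za -0.119 F [-1.4  0.9  7. ] w 0.015
[-10.478, -0.0, 0.054, 0.001, 0.005, 0.0]
[-10.44, -9.71, 7.271, -0.239, 0.005, 0.001]
[-10.396, -39.164, 14.172, -0.239, 0.005, 0.001]
[-10.355, -37.027, 22.914, -0.239, 0.005, 0.001]
[-4.355, -37.025, 22.886, -0.239, 0.005, 0.001]
```

```bash
python3 -m crank '[[1,-3.5,0,0,0,0,0],[1,-7,0,0,0,0,0],[1,-10.4,0,0,0,0,0],[1,-10.4,-3,2,0,0,0],[1,-10.4,-6.5,5,-0.12,0,0],[1,-10.4,-9.7,7.3,-0.24,0,0],[1,-10.4,-13,8,-0.24,0,0],[1,-10.4,-17,9,-0.24,0,0],[1,-10.4,-21,10,-0.24,0,0],[1,-10.4,-25,11,-0.24,0,0],[1,-10.4,-29,12,-0.24,0,0],[1,-10.4,-33,13,-0.24,0,0],[1,-10.4,-37,13.7,-0.24,0,0],[1,-10.4,-39.2,14.2,-0.24,0,0],[1,-10.4,-39.2,14.2,-0.24,0,0],[1,-10.4,-39.2,14.2,-0.24,0,0],[1,-10.4,-39.2,14.2,-0.24,0,0]]' 60;python3 - <<'E'
from h import *
w=cam('wrist','w9');a=cam('scene','s9')
mv((*rail(-.09,-.09),.25,.12),(*rail(0,-.09),.25,.12))
E
```

```text
time_s: 19.9
eef_pos: [0.5635, -0.1302, 0.2498]
eef_rot: [[0.004, -0.121, 0.993], [-0.001, 0.993, 0.121], [-1.0, -0.001, 0.004]]
ft_force: [0.5, 0.5, -1.8]
grip_width: 0.0152
t 20.0 p [ 0.5637 -0.13    0.25  ] za 0.122 F [ 0.6  0.6 -2.2] w 0.0154
[0.004, -0.064, -0.03, 0.002, 0.005, 0.001]
[0.045, -0.077, 8.97, 0.002, 0.005, 0.001]
```

View pics/w9.png

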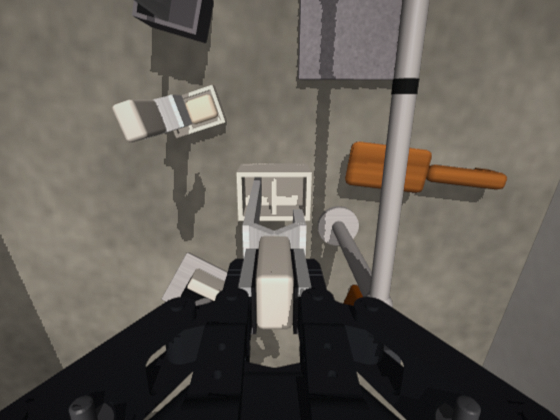

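View pics/s9.png

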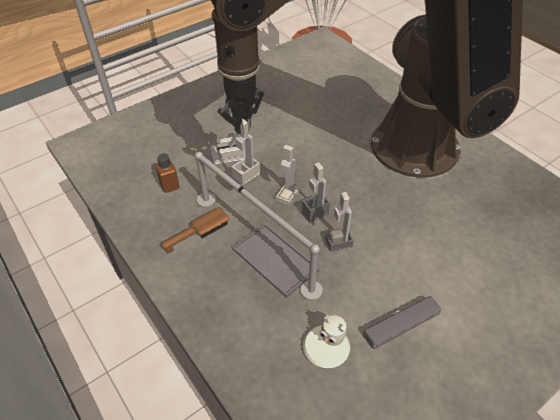

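Run:
```python
from h import *
np.set_printoptions(precision=4,suppress=True)
w=cam('wrist');im=cv2.cvtColor(np.asarray(w['pixels']),cv2.COLOR_BGR2GRAY)
print('mark',proj(w,(*rail(0,0),.18)),onz(w,(404.5,86),.18))
cv2.imwrite('pics/b1.png',cv2.resize(np.asarray(w['pixels'])[60:290,350:450],None,fx=2.6*2,fy=2.6,interpolation=cv2.INTER_CUBIC))
for r in(40,86,120,200,250,270):
    y=im[r,355:445].astype(int); print(r,[f"{v}" for v in y[::2]])
for yy in(-.16,-.12,-.09,-.05,.05):print(yy,proj(w,(*rail(0,yy),.18)),proj(w,(*rail(-.008,yy),.18)),proj(w,(*rail(.008,yy),.18)))
```

```text
mark [405.964   85.2063] [ 0.6411 -0.0311  0.18  ]
40 ['120', '122', '119', '115', '115', '115', '116', '121', '116', '114', '117', '117', '117', '116', '110', '111', '112', '115', '119', '121', '118', '72', '69', '98', '121', '134', '147', '167', '176', '183', '176', '169', '160', '142', '117', '112', '114', '113', '112', '110', '108', '109', '109', '110', '112']
86 ['68', '68', '68', '66', '65', '65', '67', '68', '67', '66', '66', '67', '66', '65', '64', '68', '67', '69', '50', '8', '13', '15', '13', '19', '18', '20', '24', '22', '21', '22', '18', '44', '112', '115', '115', '116', '112', '111', '108', '107', '110', '112', '114', '115', '116']
120 ['122', '123', '120', '121', '119', '118', '120', '120', '123', '121', '123', '124', '123', '123', '122', '123', '120', '64', '91', '121', '139', '151', '171', '180', '182', '180', '174', '162', '140', '120', '121', '122', '122', '122', '121', '121', '122', '124', '123', '122', '120', '117', '118', '114', '116']
200 ['115', '101', '101', '101', '100', '76', '73', '72', '74', '76', '73', '72', '62', '81', '113', '135', '151', '167', '179', 
[... 436 characters left out ...]
'114', '112', '114', '118', '118', '121', '122', '120', '123']
270 ['62', '61', '62', '64', '61', '58', '94', '107', '91', '80', '115', '138', '152', '169', '178', '180', '176', '164', '135', '117', '118', '118', '120', '122', '124', '123', '124', '121', '118', '117', '118', '118', '117', '118', '123', '123', '123', '127', '127', '128', '126', '127', '125', '124', '123']
-0.16 [380.5707 287.5575] [371.106  287.5604] [390.0329 287.5545]
-0.12 [385.9718 244.5182] [376.0369 244.5151] [395.9037 244.5213]
-0.09 [390.3888 209.3201] [380.0696 209.3117] [400.7049 209.3286]
-0.05 [396.8397 157.915 ] [385.9592 157.898 ] [407.7167 157.932 ]
0.05 [416.527   1.033] [403.9342   0.9847] [429.1152   1.0813]
```

View pics/b1.png

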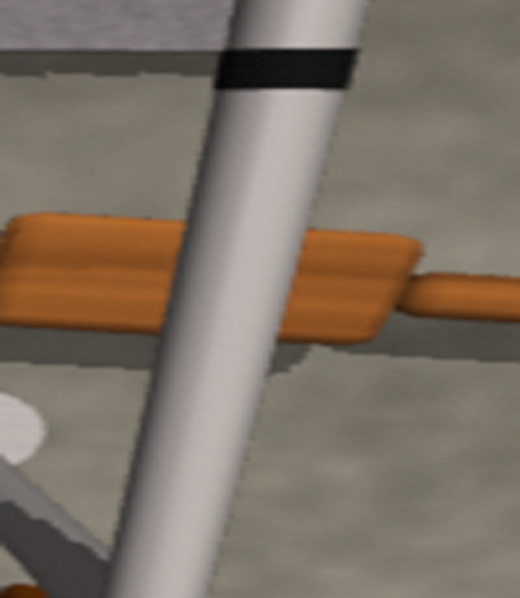

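```bash
sed -i 's/RO=np.array(\[.642,-.0305\])/RO=np.array([.6412,-.031])/' h.py
python3 -m crank '[[1,0,0,3,0,0,0],[1,0,0,6,0,0,0],[1,0,0,8.9,0,0,0],[1,0,0,8.9,0,0,0],[1,0,0,8.9,0,0,0],[1,2,0,8.9,0,0,0],[1,4,0,8.9,0,0,0],[1,5.5,0,8.9,0,0,0],[1,5.9,0,8.9,0,0,0],[1,5.9,0,8.9,0,0,0],[1,5.9,0,8.9,0,0,0]]' 60;python3 - <<'E'
from h import *
w=cam('wrist','w10');a=cam('scene','s10')
cv2.imwrite('pics/s10.png',cv2.resize(np.asarray(a['pixels'])[90:290,160:340],None,fx=3.2,fy=3,interpolation=cv2.INTER_CUBIC))
mv((*rail(0,-.09),.189,RY),(*rail(0,.2),.189,RY))
E
```

```text
time_s: 21.15
eef_pos: [0.6525, -0.1194, 0.1923]
eef_rot: [[0.006, -0.122, 0.993], [-0.001, 0.993, 0.122], [-1.0, -0.002, 0.005]]
ft_force: [-0.6, 0.2, -1.9]
grip_width: 0.0151
t 21.25 p [ 0.6527 -0.1194  0.1924] za 0.122 F [-0.8 -0.1 -1.3] w 0.0151
[0.341, -0.086, -0.083, 0.002, 0.006, 0.002]
[0.288, 28.914, -0.038, 0.002, 0.006, 0.002]
```

View pics/w10.png

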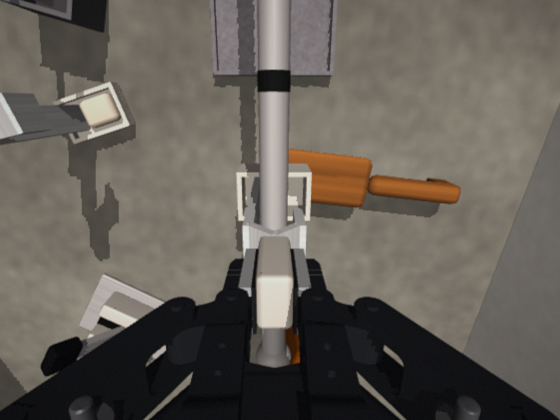

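View pics/s10.png

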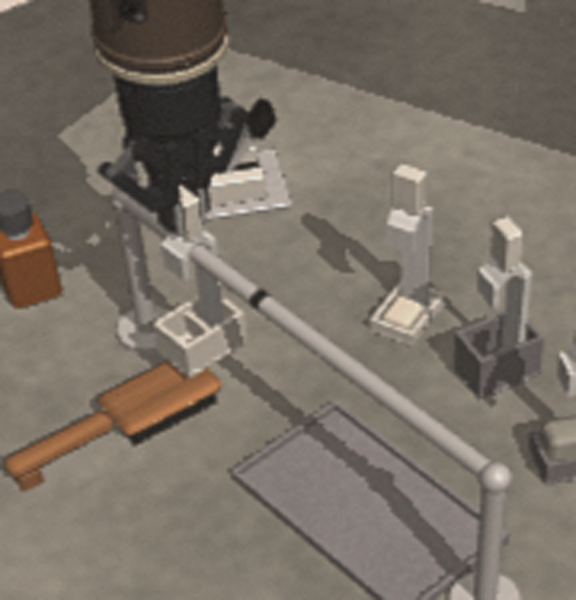

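The carrier is hooked over the bar in the plain half, centred on it. Now I'll seat it gently.

```bash
python3 -m crank '[[1,0.2,-0.08,-0.08,0,0,0],[1,0.4,-0.08,-0.08,0,0,0],[1,0.4,-0.08,-0.08,0,0,0],[1,0.4,-0.08,-0.08,0,0,0]]'; python3 -m crank '[[1,0.1,0,0,0,0,0],[1,0.1,0,0,0,0,0]]'
python3 - <<'E'
from h import *
mv((*rail(0,-.09),.189,RY),(*rail(0,.203),.189,RY))
E
```

```text
time_s: 21.65
eef_pos: [0.6523, -0.1205, 0.1891]
eef_rot: [[0.007, -0.122, 0.993], [-0.001, 0.993, 0.122], [-1.0, -0.002, 0.007]]
ft_force: [-2.5, -0.2, 6.0]
grip_width: 0.0153
time_s: 21.85
eef_pos: [0.6523, -0.1205, 0.189]
eef_rot: [[0.007, -0.122, 0.993], [-0.002, 0.993, 0.122], [-1.0, -0.002, 0.007]]
ft_force: [-4.8, 1.7, 11.0]
grip_width: 0.0151
t 21.85 p [ 0.6523 -0.1205  0.189 ] za 0.122 F [-4.8  1.7 11. ] w 0.0151
[0.004, 0.022, -0.03, 0.001, 0.007, 0.002]
[-0.067, 29.322, 0.012, 0.001, 0.007, 0.002]
```

```bash
python3 -m crank '[[1,-0.08,0,0,0,0,0],[1,-0.08,2,0,0,0,0],[1,-0.08,4,0,0,0,0],[1,-0.09,6,0,0,0,0],[1,-0.09,8,0,0,0,0],[1,-0.1,10.5,0,0,0,0],[1,-0.1,13,0,0,0,0],[1,-0.1,15.5,0,0,0,0],[1,-0.1,18,0,0,0,0],[1,-0.12,20.5,0,0,0,0],[1,-0.12,23,0,0,0,0],[1,-0.12,25.5,0,0,0,0],[1,-0.12,27.5,0,0,0,0],[1,-0.12,29,0,0,0,0],[1,-0.12,29.3,0,0,0,0],[1,-0.12,29.3,0,0,0,0],[1,-0.12,29.3,0,0,0,0]]'
python3 - <<'E'
from h import *
w=cam('wrist','w11');a=cam('scene','s11')
mv((*rail(0,.203),.189,RY),(*rail(0,.203),.30,RY))
E
```

```text
time_s: 23.55
eef_pos: [0.6168, 0.1702, 0.1896]
eef_rot: [[0.008, -0.121, 0.993], [-0.001, 0.993, 0.121], [-1.0, -0.002, 0.008]]
ft_force: [1.3, 3.4, 1.3]
grip_width: 0.0152
t 23.65 p [0.617  0.1698 0.1896] za 0.121 F [2.3 3.3 1.7] w 0.0154
[0.064, 0.072, -0.007, 0.001, 0.008, 0.002]
[-11.035, 0.047, 0.076, 0.001, 0.008, 0.002]
```

View pics/s11.png

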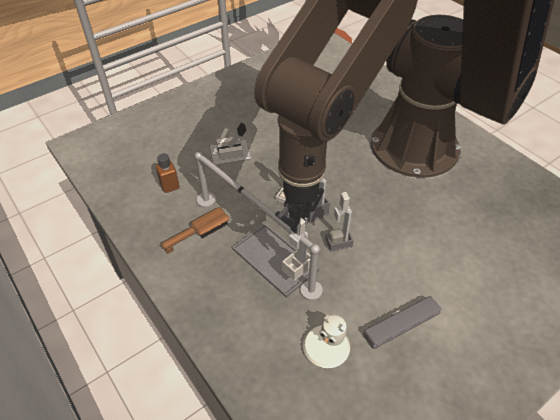

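View pics/w11.png

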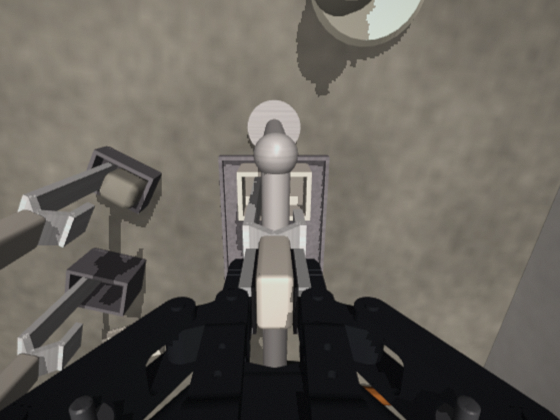

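```bash
python3 -m crank '[[1,0.06,0,0,0,0,0],[1.8,0.06,0,0,0,0,0],[3,0.06,0,0,0,0,0],[4,0.06,0,0,0,0,0],[4,0.06,0,0,0,0,0],[4,-3,0,0,0,0,0],[4,-7,0,0,0,0,0],[4,-11,0,0,0,0,0],[4,-11,-2,-4,0,0,0],[4,-11,-4,-8,0,0,0],[4,-11,-5,-10,0,0,0],[4,-11,-5,-10,0,0,0],[4,-11,-5,-10,0,0,0]]'
python3 - <<'E'
from h import *
w=cam('wrist','w12');a=cam('scene','s12')
cv2.imwrite('pics/s12.png',cv2.resize(np.asarray(a['pixels'])[120:320,190:390],None,fx=3,fy=3,interpolation=cv2.INTER_CUBIC))
mv()
E
```

```text
time_s: 24.95
eef_pos: [0.5231, 0.1081, 0.2994]
eef_rot: [[0.009, -0.12, 0.993], [-0.001, 0.993, 0.12], [-1.0, -0.002, 0.008]]
ft_force: [0.9, 0.4, 0.3]
grip_width: 0.0402
t 25.05 p [0.5236 0.1086 0.299 ] za 0.121 F [-0.9  0.5  0.1] w 0.0397
```

View pics/s12.png

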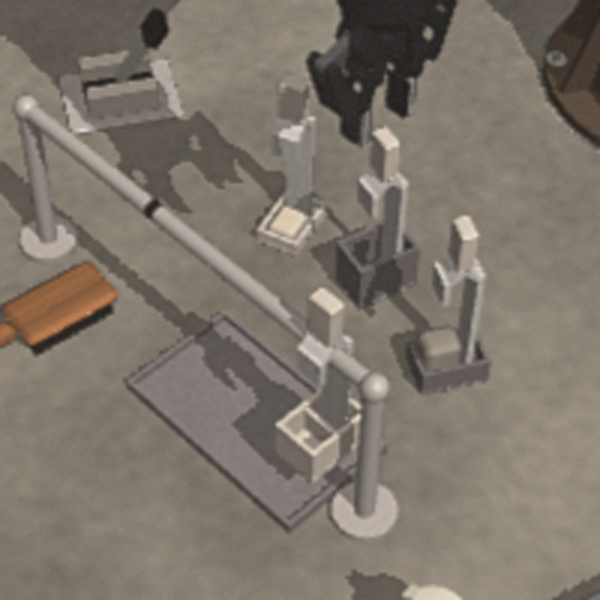

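View pics/w12.png

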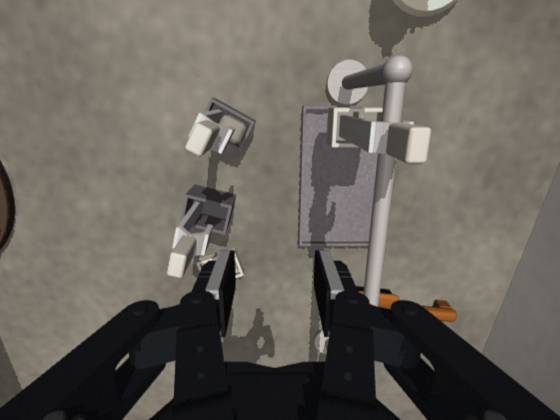

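Split_caddy hangs over the tray near the far post. Next is pumice_holder (wrist about (215,130)).

Run:
```python
import cv2
a=cv2.imread('pics/w12.png')
cv2.imwrite('pics/z12.png',cv2.resize(a[85:175,175:265],None,fx=7,fy=6,interpolation=cv2.INTER_CUBIC))
cv2.imwrite('pics/z13.png',cv2.resize(a[175:285,160:250],None,fx=6,fy=5,interpolation=cv2.INTER_CUBIC))
```

```text
(no output)
```

View pics/z12.png

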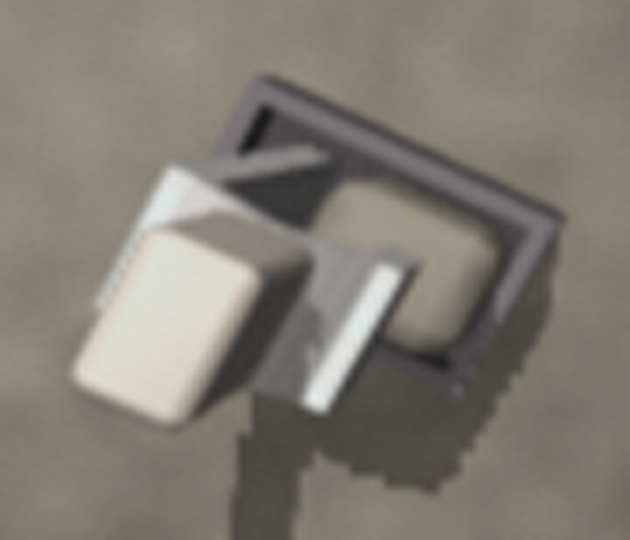

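View pics/z13.png

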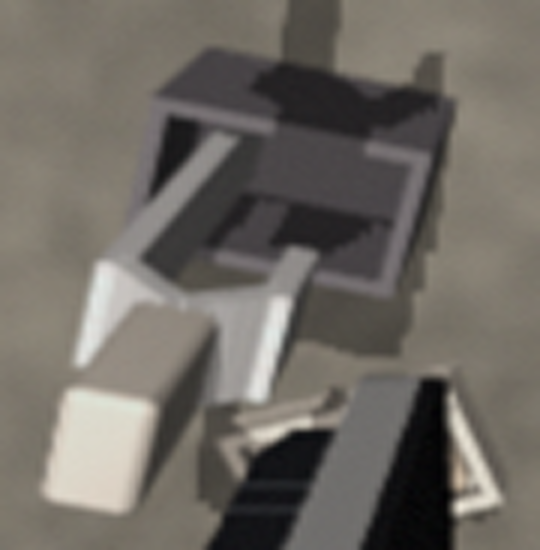

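Run:
```python
from h import *
p=cam('wrist')
yaw(p,[(175+a/7,85+b/6) for a,b in [(150,228),(260,272),(180,430),(72,375)]],.195)
yaw(p,[(160+a/6,175+b/5) for a,b in [(70,385),(158,395),(135,515),(43,495)]],.195)
mv((.45,.149,.25,-.22))
```

```text
c [0.4561 0.1491 0.195 ] len [0.014  0.0234] yaw x,y [-0.38  -0.361]
c [0.4413 0.0302 0.195 ] len [0.0142 0.0252] yaw x,y [-0.111 -0.13 ]
t 25.1 p [0.5236 0.1087 0.2989] za 0.121 F [ 0.3 -0.3 -0.7] w 0.0402
[4.825, 4.905, -6.856, 0.341, 0.008, 0.001]
```

Run:
```python
from h import *
mv((.4561,.1491,.25,-.37),(.4561,.1491,.145,-.37))
```

```text
t 25.1 p [0.5236 0.1087 0.2989] za 0.121 F [ 0.3 -0.3 -0.7] w 0.0402
[4.83, 4.841, -6.249, 0.491, 0.008, 0.0]
[15.33, 4.863, -6.33, 0.491, 0.008, 0.0]
```

```bash
python3 -m crank '[[5,0,4.8,-6.2,0.49,0.008,0],[5,2,4.8,-6.2,0.49,0.008,0],[5,4.8,4.8,-6.2,0.49,0.008,0],[5,4.8,4.8,-6.2,0.49,0.008,0],[5,4.8,4.8,-6.2,0.49,0.008,0],[5,8,4.85,-6.3,0.49,0.008,0],[5,11,4.85,-6.3,0.49,0.008,0],[5,14,4.85,-6.3,0.49,0.008,0],[5,15.3,4.85,-6.3,0.49,0.008,0],[5,15.3,4.85,-6.3,0.49,0.008,0],[5,15.3,4.85,-6.3,0.49,0.008,0]]'
python3 - <<'E'
from h import *
w=cam('wrist','w14')
mv((.4561,.1491,.145,-.37))
E
```

```text
time_s: 26.2
eef_pos: [0.4571, 0.1492, 0.1457]
eef_rot: [[0.0, 0.359, 0.933], [-0.0, 0.933, -0.359], [-1.0, -0.0, 0.0]]
ft_force: [-0.8, -0.8, -0.4]
grip_width: 0.0497
t 26.25 p [0.4574 0.1493 0.1462] za -0.368 F [-0.  -0.7  0.3] w 0.0497
[0.118, -0.065, -0.116, 0.002, 0.001, -0.001]
```

View pics/w14.png

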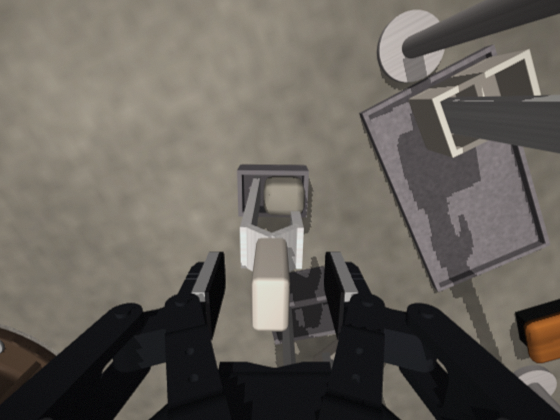

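Jaws straddle the block and it's aligned (wrist (270,285)). Close, then lift.

```bash
python3 -m crank '[[1,0.1,0,-0.1,0,0,0],[1,0.1,0,-0.1,0,0,0],[1,0.1,0,-0.1,0,0,0],[1,0.1,0,-0.1,0,0,0],[1,0.1,0,-0.1,0,0,0],[1,0.1,0,-0.1,0,0,0],[1,0.1,0,-0.1,0,0,0]]' 60
python3 - <<'E'
from h import *
s=telemetry.get_state();x,y,z=s['eef_pos']
mv((x,y,z+.105,-.37),(.53,.10,z+.105,.12),(*rail(-.09,-.09),z+.105,RY))
E
```

```text
time_s: 26.95
eef_pos: [0.4565, 0.1499, 0.1459]
eef_rot: [[0.002, 0.36, 0.933], [0.001, 0.933, -0.36], [-1.0, 0.001, 0.001]]
ft_force: [-4.0, 1.0, 10.0]
grip_width: 0.0151
t 26.95 p [0.4565 0.1499 0.1459] za -0.368 F [-4.  1. 10.] w 0.0151
[-10.5, 0.012, 0.016, 0.002, 0.001, -0.001]
[-10.489, -1.996, 8.669, -0.488, 0.002, -0.001]
[-10.497, -22.391, 20.03, -0.488, 0.002, -0.001]
```

```bash
python3 -m crank '[[1,-3.5,0,0,0,0,0],[1,-7,0,0,0,0,0],[1,-10.5,0,0,0,0,0],[1,-10.5,-0.5,3,-0.12,0,0],[1,-10.5,-1,6,-0.25,0,0],[1,-10.5,-2,8.7,-0.4,0,0],[1,-10.5,-5,10.4,-0.49,0,0],[1,-10.5,-8,12,-0.49,0,0],[1,-10.5,-11,13.7,-0.49,0,0],[1,-10.5,-14,15.3,-0.49,0,0],[1,-10.5,-17,17,-0.49,0,0],[1,-10.5,-20,18.7,-0.49,0,0],[1,-10.5,-22.4,20,-0.49,0,0],[1,-10.5,-22.4,20,-0.49,0,0],[1,-10.5,-22.4,20,-0.49,0,0],[1,-10.5,-22.4,20,-0.49,0,0]]' 60;python3 - <<'E'
from h import *
w=cam('wrist','w15')
mv((*rail(-.09,-.09),.251,RY),(*rail(0,-.09),.251,RY),(*rail(0,-.09),.1897,RY))
E
```

```text
time_s: 28.55
eef_pos: [0.562, -0.1304, 0.251]
eef_rot: [[0.002, -0.122, 0.993], [0.001, 0.993, 0.122], [-1.0, 0.001, 0.002]]
ft_force: [0.3, 0.5, -1.9]
grip_width: 0.0153
t 28.6 p [ 0.5621 -0.1302  0.2511] za 0.123 F [ 0.2  0.1 -1. ] w 0.015
[0.008, -0.105, 0.039, 0.002, 0.002, -0.001]
[0.024, -0.127, 9.039, 0.002, 0.002, -0.001]
[6.154, -0.131, 9.028, 0.002, 0.002, -0.001]
```

View pics/w15.png

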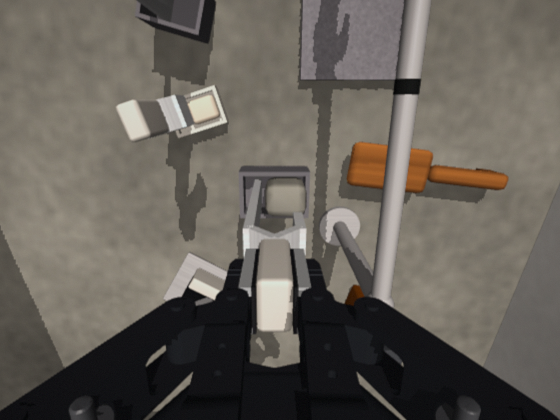

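```bash
python3 -m crank '[[1,0,-0.1,3,0,0,0],[1,0,-0.1,6,0,0,0],[1,0,-0.1,9,0,0,0],[1,0,-0.1,9,0,0,0],[1,0,-0.1,9,0,0,0],[1,2,-0.1,9,0,0,0],[1,4,-0.1,9,0,0,0],[1,5.5,-0.1,9,0,0,0],[1,6.1,-0.1,9,0,0,0],[1,6.1,-0.1,9,0,0,0],[1,6.1,-0.1,9,0,0,0],[1,6.1,-0.1,9,0,0,0]]' 60;python3 - <<'E'
from h import *
w=cam('wrist','w16')
mv((*rail(0,-.09),.1897,RY),(*rail(0,.148),.1897,RY))
E
```

```text
time_s: 29.8
eef_pos: [0.6515, -0.1201, 0.1906]
eef_rot: [[0.002, -0.123, 0.992], [0.001, 0.992, 0.123], [-1.0, 0.001, 0.002]]
ft_force: [0.1, -0.2, -0.5]
grip_width: 0.0152
t 29.85 p [ 0.6515 -0.1201  0.1905] za 0.123 F [ 1.2 -0.5 -2.1] w 0.015
[0.082, -0.029, 0.048, 0.002, 0.002, -0.001]
[0.095, 23.771, 0.106, 0.002, 0.002, -0.001]
```

View pics/w16.png

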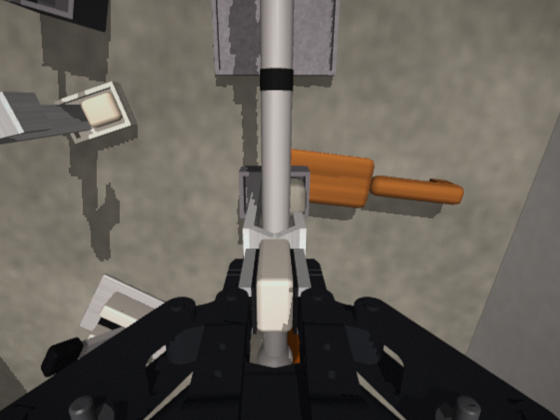

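```bash
python3 -m crank '[[1,0.07,0,0.05,0,0,0],[1,0.07,2,0.05,0,0,0],[1,0.07,4,0.05,0,0,0],[1,0.07,6,0.06,0,0,0],[1,0.07,8,0.06,0,0,0],[1,0.07,10.5,0.07,0,0,0],[1,0.07,13,0.08,0,0,0],[1,0.07,15.5,0.09,0,0,0],[1,0.07,18,0.1,0,0,0],[1,0.07,20.5,0.1,0,0,0],[1,0.07,22.5,0.1,0,0,0],[1,0.07,23.8,0.1,0,0,0],[1,0.07,23.8,0.1,0,0,0],[1,0.07,23.8,0.1,0,0,0]]'
python3 - <<'E'
from h import *
w=cam('wrist','w17')
mv((*rail(0,.148),.1897,RY))
E
```

```text
time_s: 31.25
eef_pos: [0.6234, 0.1168, 0.1901]
eef_rot: [[0.002, -0.123, 0.992], [0.001, 0.992, 0.123], [-1.0, 0.001, 0.002]]
ft_force: [2.1, 2.7, 2.0]
grip_width: 0.0152
t 31.3 p [0.6235 0.1163 0.1901] za 0.123 F [2.5 3.6 1.7] w 0.015
[0.04, -0.032, -0.009, 0.003, 0.002, -0.001]
```

View pics/w17.png

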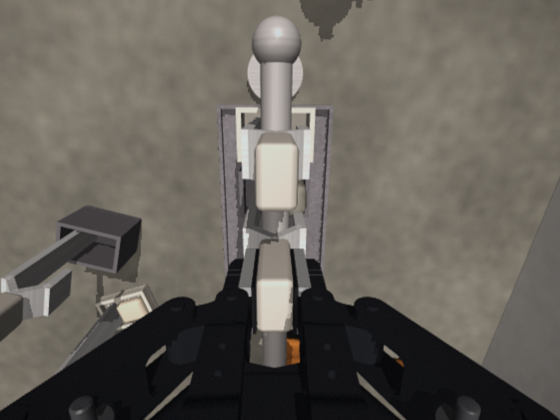

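Placed beside split_caddy with a gap. Release and move to where I can view the deep caddy.

```bash
python3 -m crank '[[1,0.04,0,0,0,0,0],[1.8,0.04,0,0,0,0,0],[3,0.04,0,0,0,0,0],[4,0.04,0,0,0,0,0],[4,0.04,0,0,0,0,0],[4,-3,0,0,0,0,0],[4,-7,0,0,0,0,0],[4,-11,0,0,0,0,0],[4,-11,-4,-3,0,0,0],[4,-11,-8,-6,0,0,0],[4,-11,-12,-9,0,0,0],[4,-11,-16,-12,0,0,0],[4,-11,-16,-12,0,0,0],[4,-11,-16,-12,0,0,0]]'
python3 - <<'E'
from h import *
w=cam('wrist','w18');a=cam('scene')
cv2.imwrite('pics/s18.png',cv2.resize(np.asarray(a['pixels'])[120:320,190:390],None,fx=3,fy=3,interpolation=cv2.INTER_CUBIC))
mv()
E
```

```text
time_s: 32.7
eef_pos: [0.5235, -0.0583, 0.3]
eef_rot: [[0.003, -0.12, 0.993], [0.001, 0.993, 0.12], [-1.0, 0.001, 0.003]]
ft_force: [0.3, -0.6, 0.1]
grip_width: 0.0398
t 32.8 p [ 0.5242 -0.0569  0.2998] za 0.123 F [ 0.1  1.7 -0.1] w 0.04
```

View pics/s18.png

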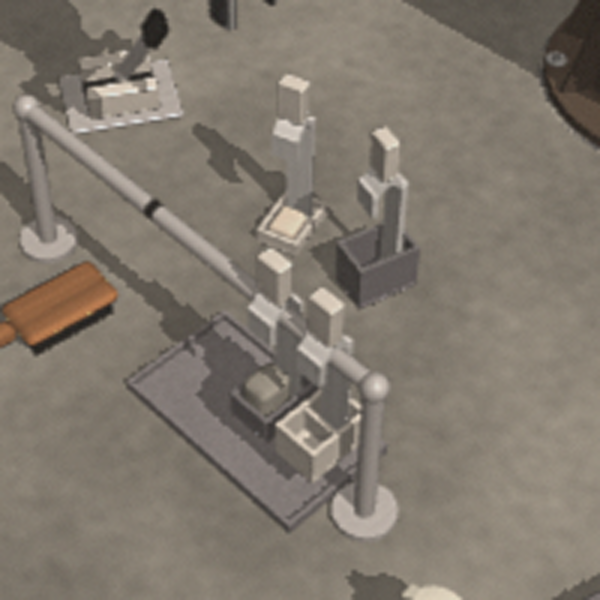

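View pics/w18.png

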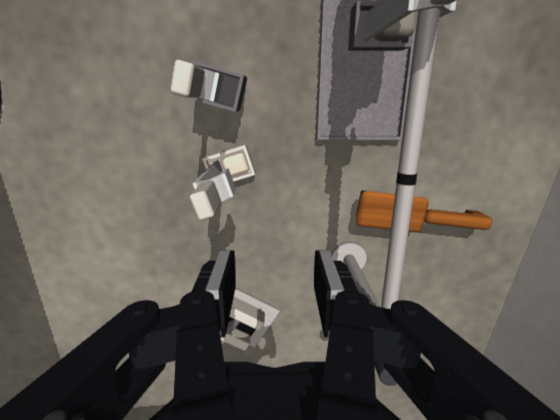

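Run:
```python
import cv2
a=cv2.imread('pics/w18.png')
l=cv2.resize(a[45:125,160:260],None,fx=7,fy=7,interpolation=cv2.INTER_CUBIC);cv2.imwrite('pics/z18.png',l)
cv2.imwrite('pics/z19.png',cv2.resize(a[140:230,180:270],None,fx=6,fy=6,interpolation=cv2.INTER_CUBIC))
```

```text
(no output)
```

View pics/z18.png

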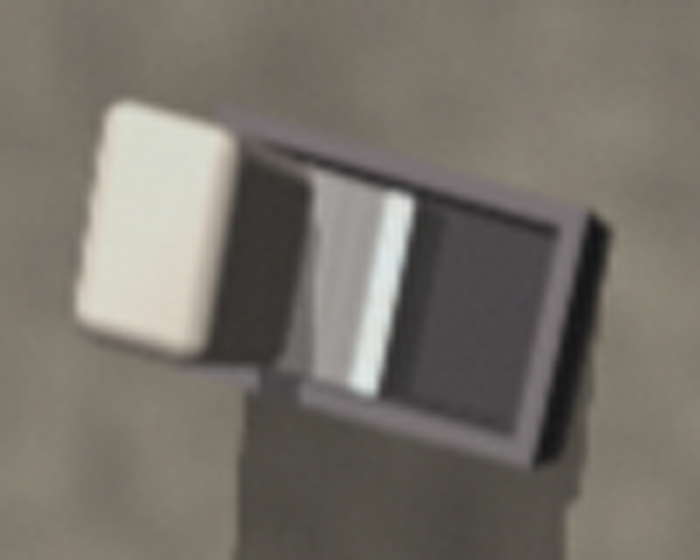

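View pics/z19.png

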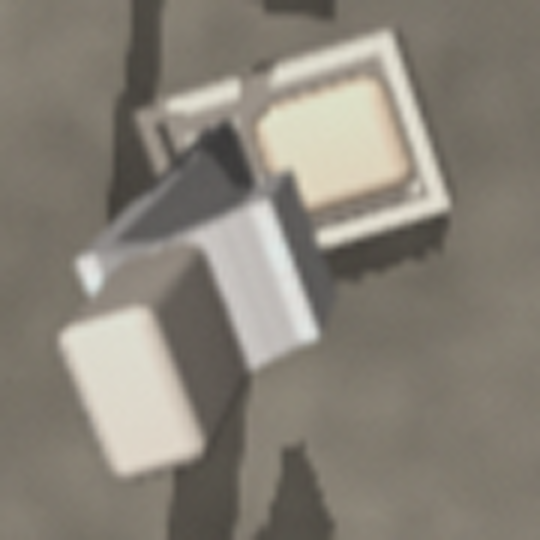

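Run:
```python
from h import *
p=cam('wrist')
yaw(p,[(160+a/7,45+b/7) for a,b in [(108,100),(235,132),(205,358),(78,330)]],.195)
yaw(p,[(180+a/6,140+b/6) for a,b in [(62,330),(152,302),(205,450),(118,478)]],.195)
mv((.4415,.030,.25,-.12),(.4415,.030,.145,-.12))
```

```text
c [0.4408 0.0294 0.195 ] len [0.0142 0.0243] yaw x,y [-0.096 -0.105]
c [ 0.4619 -0.0735  0.195 ] len [0.0141 0.0239] yaw x,y [0.439 0.395]
t 32.85 p [ 0.5243 -0.0566  0.2997] za 0.124 F [0.6 0.2 1. ] w 0.0402
[4.961, 9.615, -7.16, 0.244, 0.002, -0.001]
[15.461, 9.605, -7.186, 0.244, 0.002, -0.001]
```

```bash
python3 -m crank '[[5,0,3,-2,0.1,0,0],[5,0,7,-5,0.2,0,0],[5,2,9.6,-7.2,0.244,0,0],[5,5,9.6,-7.2,0.244,0,0],[5,5,9.6,-7.2,0.244,0,0],[5,8,9.6,-7.2,0.23,0,0],[5,11,9.6,-7.2,0.23,0,0],[5,14,9.6,-7.2,0.23,0,0],[5,15.5,9.6,-7.2,0.23,0,0],[5,15.5,9.6,-7.2,0.23,0,0],[5,15.5,9.6,-7.2,0.23,0,0]]'
python3 - <<'E'
from h import *
w=cam('wrist','w20')
mv((.4408,.0294,.145,-.11))
E
```

```text
time_s: 33.95
eef_pos: [0.4425, 0.03, 0.1454]
eef_rot: [[0.003, 0.105, 0.994], [0.001, 0.994, -0.105], [-1.0, 0.001, 0.002]]
ft_force: [0.2, 0.3, 0.8]
grip_width: 0.05
t 34.0 p [0.4426 0.03   0.1457] za -0.106 F [-0.3 -0.6  0.1] w 0.0499
[0.068, -0.081, -0.175, 0.004, 0.003, -0.002]
```

View pics/w20.png

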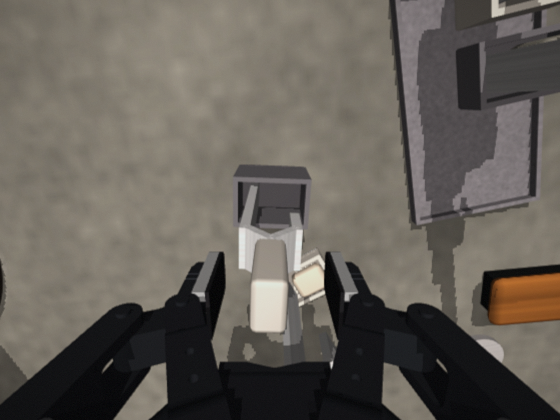

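```bash
python3 -m crank '[[5,0.05,0,-0.2,0,0,0],[1,0.05,0,-0.2,0,0,0],[1,0.05,0,-0.2,0,0,0],[1,0.05,0,-0.2,0,0,0],[1,0.05,0,-0.2,0,0,0],[1,0.05,0,-0.2,0,0,0],[1,0.05,0,-0.2,0,0,0],[1,0.05,0,-0.2,0,0,0]]' 60
python3 - <<'E'
from h import *
s=telemetry.get_state();x,y,z=s['eef_pos']
mv((x,y,z+.105,-.11),(.55,0.02,z+.105,.12),(*rail(-.09,-.09),z+.105,RY))
E
```

```text
time_s: 34.8
eef_pos: [0.4405, 0.0301, 0.1457]
eef_rot: [[0.004, 0.105, 0.994], [0.001, 0.994, -0.105], [-1.0, 0.001, 0.004]]
ft_force: [-4.0, -1.5, 13.5]
grip_width: 0.0151
t 34.8 p [0.4405 0.0301 0.1457] za -0.106 F [-4.  -1.5 13.5] w 0.0151
[-10.5, 0.015, 0.037, 0.004, 0.004, -0.001]
[-10.461, 0.161, 11.028, -0.226, 0.004, -0.001]
[-10.472, -14.737, 13.88, -0.226, 0.004, -0.001]
```

```bash
python3 -m crank '[[1,-3.5,0,0,0,0,0],[1,-7,0,0,0,0,0],[1,-10.5,0,0,0,0,0],[1,-10.5,0,4,-0.05,0,0],[1,-10.5,0,8,-0.12,0,0],[1,-10.5,0,11,-0.226,0,0],[1,-10.5,0,11.3,-0.226,0,0],[1,-10.5,-3,11.6,-0.226,0,0],[1,-10.5,-6,12.2,-0.226,0,0],[1,-10.5,-9,12.8,-0.226,0,0],[1,-10.5,-12,13.4,-0.226,0,0],[1,-10.5,-14.7,13.9,-0.226,0,0],[1,-10.5,-14.7,13.9,-0.226,0,0],[1,-10.5,-14.7,13.9,-0.226,0,0]]' 60;python3 - <<'E'
from h import *
w=cam('wrist','w21')
mv((*rail(-.09,-.09),.251,RY),(*rail(0,-.09),.251,RY),(*rail(0,-.09),.190,RY))
E
```

```text
time_s: 36.2
eef_pos: [0.5622, -0.1309, 0.2508]
eef_rot: [[0.003, -0.118, 0.993], [0.002, 0.993, 0.118], [-1.0, 0.001, 0.003]]
ft_force: [0.1, -0.3, -2.4]
grip_width: 0.015
t 36.25 p [ 0.5623 -0.1303  0.2508] za 0.12 F [ 0.5  0.6 -2.8] w 0.0157
[-0.016, -0.085, 0.024, -0.001, 0.003, -0.001]
[0.011, -0.078, 9.024, -0.001, 0.003, -0.001]
[6.111, -0.085, 9.005, -0.001, 0.003, -0.001]
```

View pics/w21.png

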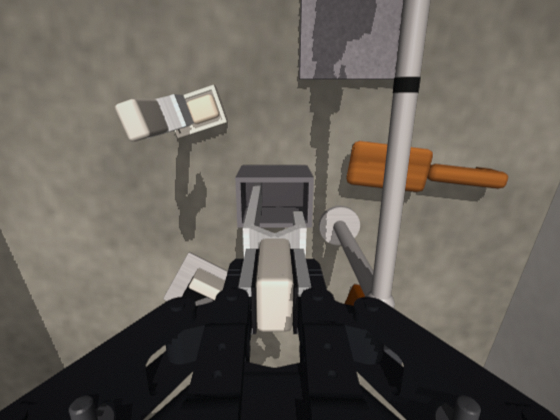

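```bash
python3 -m crank '[[1,0.2,-0.1,3,0,0,0],[1,0.2,-0.1,6,0,0,0],[1,0.2,-0.1,9,0,0,0],[1,0.2,-0.1,9,0,0,0],[1,0.2,-0.1,9,0,0,0],[1,2,-0.1,9,0,0,0],[1,4,-0.1,9,0,0,0],[1,5.5,-0.1,9,0,0,0],[1,6.1,-0.1,9,0,0,0],[1,6.1,-0.1,9,0,0,0],[1,6.1,-0.1,9,0,0,0],[1,6.1,-0.1,9,0,0,0]]' 60;python3 - <<'E'
from h import *
w=cam('wrist','w22')
mv((*rail(0,-.09),.1897,RY),(*rail(0,.093),.1897,RY))
E
```

```text
time_s: 37.45
eef_pos: [0.6517, -0.1205, 0.1905]
eef_rot: [[0.003, -0.119, 0.993], [0.001, 0.993, 0.119], [-1.0, 0.001, 0.003]]
ft_force: [0.2, 0.2, -3.0]
grip_width: 0.0153
t 37.5 p [ 0.6518 -0.1205  0.1904] za 0.12 F [-0.1  0.3 -1.9] w 0.0151
[0.073, 0.013, 0.025, -0.001, 0.003, -0.001]
[0.094, 18.313, 0.009, -0.001, 0.003, -0.001]
```

View pics/w22.png

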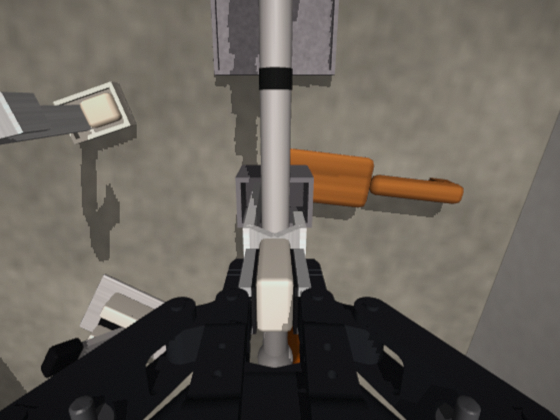

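```bash
python3 -m crank '[[1,0.07,0,0.02,0,0,0],[1,0.07,2,0.02,0,0,0],[1,0.07,4,0.02,0,0,0],[1,0.07,6,0.02,0,0,0],[1,0.07,8,0.02,0,0,0],[1,0.08,10.5,0.02,0,0,0],[1,0.08,13,0.02,0,0,0],[1,0.08,15.5,0.02,0,0,0],[1,0.08,17.3,0.02,0,0,0],[1,0.08,18.3,0.02,0,0,0],[1,0.08,18.3,0.02,0,0,0],[1,0.08,18.3,0.02,0,0,0]]'
python3 - <<'E'
from h import *
w=cam('wrist','w23')
mv((*rail(0,.093),.1897,RY))
E
```

```text
time_s: 38.7
eef_pos: [0.6302, 0.0611, 0.1898]
eef_rot: [[0.003, -0.12, 0.993], [0.001, 0.993, 0.12], [-1.0, 0.001, 0.003]]
ft_force: [1.7, 1.7, -0.8]
grip_width: 0.0151
t 38.75 p [0.6303 0.0607 0.1898] za 0.119 F [ 1.7  0.8 -0.8] w 0.0151
[0.013, 0.063, -0.016, -0.001, 0.003, -0.001]
```

View pics/w23.png

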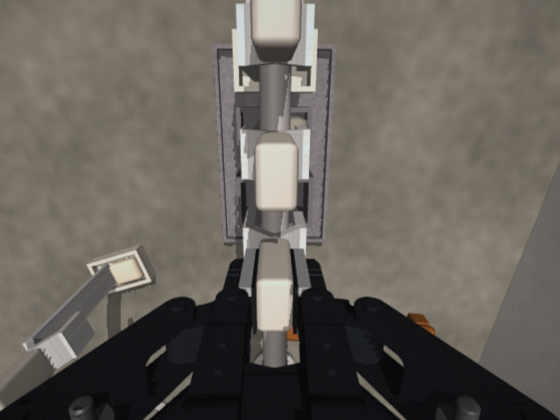

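Run:
```python
from h import *
w=cam('wrist')
for y in(.015,.225): print(proj(w,(*rail(0,y),.012)))
for y in(.04,.148,.203): print(proj(w,(*rail(0,y),.239)))
for r in(242,47): print(onz(w,(275,r),.012))
```

```text
[274.12211247 240.73009483]
[274.02515617  42.6416142 ]
[275.19625952 400.2161409 ]
[275.3845529  170.78103548]
[275.53204733  -8.94062238]
[ 0.64062089 -0.0176127   0.012     ]
[0.61556603 0.18869509 0.012     ]
```

```bash
python3 -m crank '[[1,0.04,0,0,0,0,0],[1.8,0.04,0,0,0,0,0],[3,0.04,0,0,0,0,0],[4,0.04,0,0,0,0,0],[4,0.04,0,0,0,0,0],[4,-3,0,0,0,0,0],[4,-7,0,0,0,0,0],[4,-11,0,0,0,0,0],[4,-11,-4,-4,0,0,0],[4,-11,-8,-8,0,0,0],[4,-11,-12,-12,0,0,0],[4,-11,-14,-14,0,0,0],[4,-11,-14,-14,0,0,0],[4,-11,-14,-14,0,0,0]]'
python3 - <<'E'
from h import *
w=cam('wrist','w24');a=cam('scene')
cv2.imwrite('pics/s24.png',cv2.resize(np.asarray(a['pixels'])[120:320,190:390],None,fx=3,fy=3,interpolation=cv2.INTER_CUBIC))
mv()
E
```

```text
time_s: 40.2
eef_pos: [0.5072, -0.0961, 0.2996]
eef_rot: [[0.004, -0.116, 0.993], [0.001, 0.993, 0.116], [-1.0, 0.001, 0.004]]
ft_force: [0.0, 0.3, 1.0]
grip_width: 0.0399
t 40.3 p [ 0.5082 -0.0949  0.2994] za 0.119 F [-0.9  0.5 -0.8] w 0.04
```

View pics/s24.png

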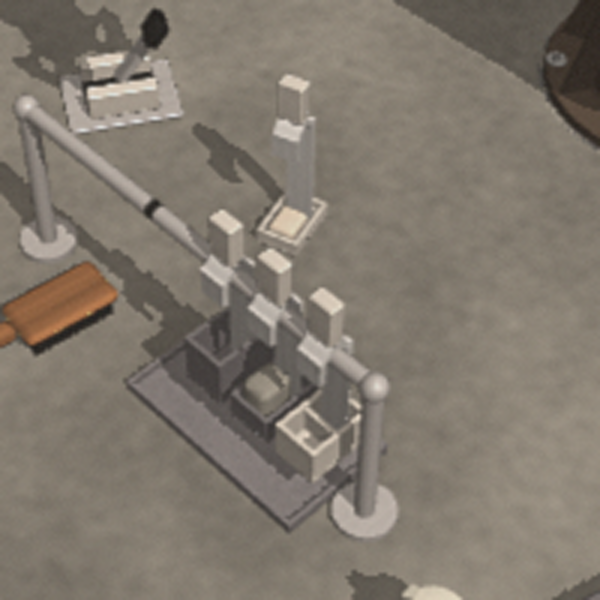

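View pics/w24.png

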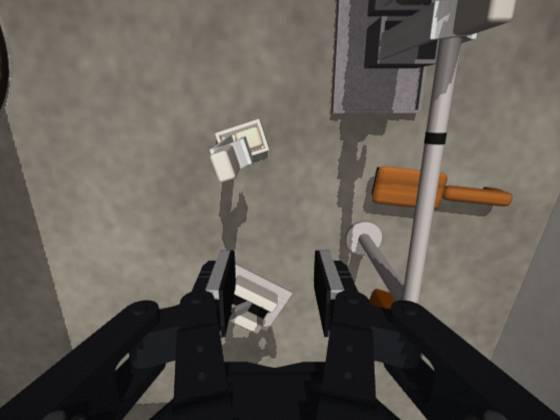

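Run:
```python
import cv2
a=cv2.imread('pics/w24.png')
cv2.imwrite('pics/z24.png',cv2.resize(a[110:190,195:275],None,fx=7,fy=7,interpolation=cv2.INTER_CUBIC))
```

```text
(no output)
```

View pics/z24.png

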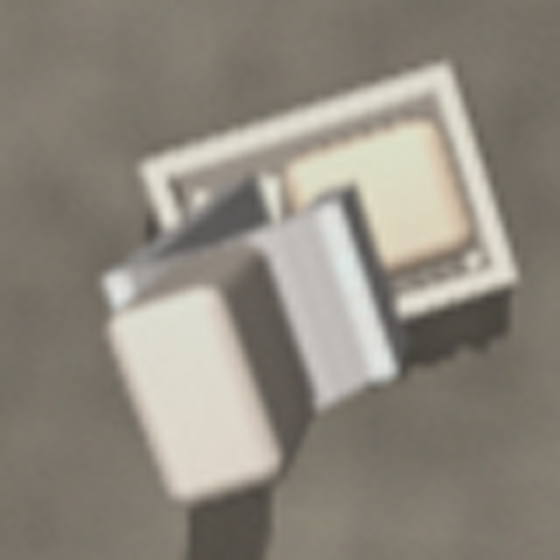

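Run:
```python
from h import *
p=cam('wrist')
yaw(p,[(195+a/7,110+b/7) for a,b in [(108,318),(215,282),(282,470),(178,505)]],.195)
yaw(p,[(195+a/7,110+b/7) for a,b in [(142,165),(448,65),(518,280),(212,380)]],.018)
mv((.462,-.0735,.25,.43),(.462,-.0735,.145,.43))
```

```text
c [ 0.4617 -0.0742  0.195 ] len [0.0137 0.0242] yaw x,y [0.443 0.42 ]
c [ 0.4613 -0.0758  0.018 ] len [0.0644 0.044 ] yaw x,y [0.429 0.408]
t 40.35 p [ 0.5082 -0.0946  0.2992] za 0.12 F [ 0.5 -0.6 -0.5] w 0.04
[4.909, 2.64, -4.354, -0.31, 0.004, -0.001]
[15.408, 2.628, -4.39, -0.31, 0.004, -0.001]
```

```bash
python3 -m crank '[[5,2,1.5,-3,-0.15,0,0],[5,4.9,2.57,-4.4,-0.31,0,0],[5,4.9,2.57,-4.4,-0.31,0,0],[5,4.9,2.57,-4.4,-0.31,0,0],[5,8,2.57,-4.45,-0.3,0,0],[5,11,2.57,-4.45,-0.3,0,0],[5,14,2.57,-4.45,-0.3,0,0],[5,15.4,2.57,-4.45,-0.3,0,0],[5,15.4,2.57,-4.45,-0.3,0,0],[5,15.4,2.57,-4.45,-0.3,0,0]]'
python3 - <<'E'
from h import *
w=cam('wrist','w25')
mv((.4617,-.0742,.145,.425))
E
```

```text
time_s: 41.35
eef_pos: [0.463, -0.0743, 0.1459]
eef_rot: [[0.004, -0.406, 0.914], [0.001, 0.914, 0.406], [-1.0, -0.001, 0.005]]
ft_force: [-0.3, -0.6, -0.4]
grip_width: 0.0501
t 41.4 p [ 0.4631 -0.0744  0.1462] za 0.419 F [ 0.1 -0.5  0.2] w 0.0499
[0.123, 0.073, -0.119, -0.006, 0.005, 0.001]
```

View pics/w25.png

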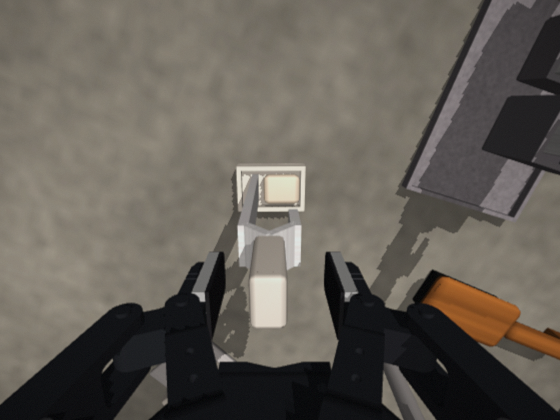

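```bash
python3 -m crank '[[5,0.1,0,-0.15,0,0,0],[1,0.1,0,-0.15,0,0,0],[1,0.1,0,-0.15,0,0,0],[1,0.1,0,-0.15,0,0,0],[1,0.1,0,-0.15,0,0,0],[1,0.1,0,-0.15,0,0,0],[1,0.1,0,-0.15,0,0,0],[1,0.1,0,-0.15,0,0,0]]' 60
python3 - <<'E'
from h import *
s=telemetry.get_state();x,y,z=s['eef_pos']
mv((x,y,z+.105,.42),(*rail(-.09,-.09),z+.105,RY))
E
```

```text
time_s: 42.2
eef_pos: [0.4614, -0.0752, 0.1457]
eef_rot: [[0.005, -0.407, 0.913], [0.001, 0.913, 0.407], [-1.0, -0.001, 0.005]]
ft_force: [-3.7, -2.5, 11.2]
grip_width: 0.0152
t 42.2 p [ 0.4614 -0.0752  0.1457] za 0.419 F [-3.7 -2.5 11.2] w 0.0152
[-10.5, -0.014, 0.05, -0.001, 0.005, 0.001]
[-10.455, -9.244, 7.027, 0.299, 0.005, 0.001]
```

```bash
python3 -m crank '[[1,-3.5,0,0,0,0,0],[1,-7,0,0,0,0,0],[1,-10.5,0,0,0,0,0],[1,-10.5,-2.5,2,0.1,0,0],[1,-10.5,-5,4,0.2,0,0],[1,-10.5,-7.5,6,0.3,0,0],[1,-10.5,-9.2,7,0.3,0,0],[1,-10.5,-9.2,7,0.3,0,0],[1,-10.5,-9.2,7,0.3,0,0],[1,-10.5,-9.2,7,0.3,0,0]]' 60;python3 - <<'E'
from h import *
w=cam('wrist','w26')
mv((*rail(-.09,-.09),.251,RY),(*rail(0,-.09),.251,RY),(*rail(0,-.09),.190,RY))
E
```

```text
time_s: 43.2
eef_pos: [0.5614, -0.1304, 0.2511]
eef_rot: [[0.004, -0.119, 0.993], [0.001, 0.993, 0.119], [-1.0, 0.001, 0.004]]
ft_force: [-0.4, 0.3, -1.5]
grip_width: 0.0152
t 43.25 p [ 0.5615 -0.1304  0.2512] za 0.119 F [ 0.3  0.  -0.8] w 0.0152
[0.019, -0.093, 0.109, -0.001, 0.004, -0.0]
[0.059, -0.083, 9.109, -0.001, 0.004, -0.0]
[6.159, -0.086, 9.082, -0.001, 0.004, -0.0]
```

View pics/w26.png

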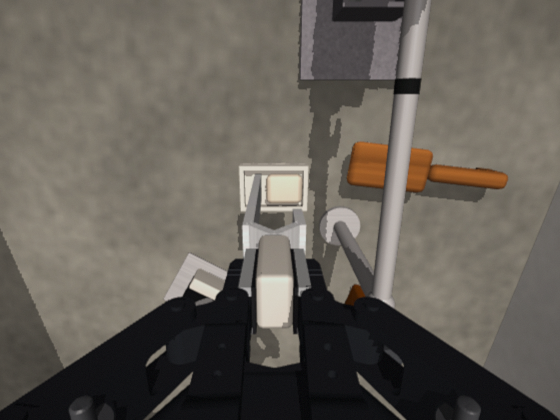

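```bash
python3 -m crank '[[1,0.2,-0.1,3,0,0,0],[1,0.2,-0.1,6,0,0,0],[1,0.2,-0.1,9,0,0,0],[1,0.2,-0.1,9.1,0,0,0],[1,0.2,-0.1,9.1,0,0,0],[1,2,-0.1,9.1,0,0,0],[1,4,-0.1,9.1,0,0,0],[1,5.5,-0.1,9.1,0,0,0],[1,6.1,-0.1,9.1,0,0,0],[1,6.1,-0.1,9.1,0,0,0],[1,6.1,-0.1,9.1,0,0,0],[1,6.1,-0.1,9.1,0,0,0]]' 60;python3 - <<'E'
from h import *
w=cam('wrist','w27')
mv((*rail(0,-.09),.1897,RY),(*rail(0,.04),.1897,RY))
E
```

```text
time_s: 44.45
eef_pos: [0.6521, -0.1206, 0.1911]
eef_rot: [[0.005, -0.119, 0.993], [0.001, 0.993, 0.119], [-1.0, 0.0, 0.005]]
ft_force: [0.1, -0.8, -1.3]
grip_width: 0.0154
t 44.5 p [ 0.6522 -0.1205  0.191 ] za 0.119 F [-1.   0.3 -2.4] w 0.0154
[0.135, 0.022, -0.015, -0.001, 0.005, -0.0]
[0.139, 13.022, -0.029, -0.001, 0.005, -0.0]
```

View pics/w27.png

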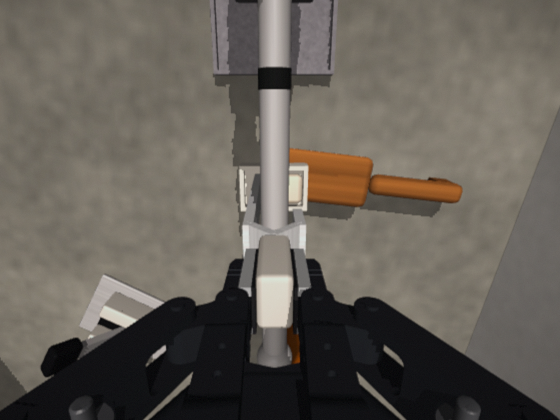

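```bash
python3 -m crank '[[1,0.13,0,-0.02,0,0,0],[1,0.13,2,-0.02,0,0,0],[1,0.13,4,-0.02,0,0,0],[1,0.13,6,-0.02,0,0,0],[1,0.13,8,-0.02,0,0,0],[1,0.13,10,-0.02,0,0,0],[1,0.13,12,-0.02,0,0,0],[1,0.13,13.2,-0.02,0,0,0],[1,0.13,13.2,-0.02,0,0,0],[1,0.13,13.2,-0.02,0,0,0]]'
python3 - <<'E'
from h import *
w=cam('wrist','w28')
mv((*rail(0,.042),.1897,RY))
E
```

```text
time_s: 45.5
eef_pos: [0.6363, 0.0109, 0.1899]
eef_rot: [[0.005, -0.12, 0.993], [0.001, 0.993, 0.12], [-1.0, 0.0, 0.005]]
ft_force: [0.4, 1.2, -0.1]
grip_width: 0.0151
t 45.55 p [0.6364 0.0104 0.1898] za 0.12 F [ 1.3  1.  -0.6] w 0.0152
[0.014, 0.034, -0.019, -0.001, 0.005, -0.0]
```

View pics/w28.png

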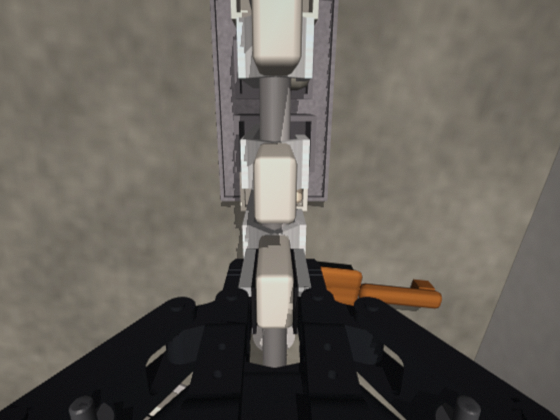

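Release, back off, and check the hung carriers' positions.

```bash
python3 -m crank '[[1,0.04,0,0,0,0,0],[1.8,0.04,0,0,0,0,0],[3,0.04,0,0,0,0,0],[4,0.04,0,0,0,0,0],[4,0.04,0,0,0,0,0],[4,-3,0,0,0,0,0],[4,-7,0,0,0,0,0],[4,-11,0,0,0,0,0],[4,-14,2,-4,0,0,0],[4,-14,4,-8,0,0,0],[4,-14,6,-10,0,0,0],[4,-14,6,-10,0,0,0],[4,-14,6,-10,0,0,0]]'
python3 - <<'E'
from h import *
w=cam('wrist','w29');a=cam('scene');b=cam('side')
cv2.imwrite('pics/s29.png',cv2.resize(np.asarray(a['pixels'])[120:320,190:390],None,fx=3,fy=3,interpolation=cv2.INTER_CUBIC))
c,s=np.cos(RY),np.sin(RY)
for th in ['soap_tray','deep_caddy','split_caddy','pumice_holder']:
    for e in('','_eye'):
        rs=[]
        for p in(a,b,w):
            l=landmark_of(p,th+e)
            if l and l[0]['p']>.5: rs.append(ray(p,px(l[0]['position'])))
        if len(rs)>1:
            x,er=tri(rs);d=x[:2]-RO;print(th+e,'rail x,y,z',np.round([c*d[0]+s*d[1],-s*d[0]+c*d[1],x[2]],3),np.round(er,1))
mv()
E
```

```text
time_s: 46.85
eef_pos: [0.5292, 0.0581, 0.3299]
eef_rot: [[0.006, -0.12, 0.993], [0.001, 0.993, 0.12], [-1.0, -0.0, 0.006]]
ft_force: [0.5, -0.6, -0.3]
grip_width: 0.0401
soap_tray rail x,y,z [0.01  0.037 0.032] [18.1 13.7  8.9]
soap_tray_eye rail x,y,z [0.004 0.036 0.187] [2.4 2.8 4.6]
deep_caddy rail x,y,z [-0.002  0.096  0.046] [0.8 0.8]
deep_caddy_eye rail x,y,z [-0.008  0.089  0.199] [1.6 1.6]
split_caddy rail x,y,z [-0.013  0.121  0.137] [112.   44.5 128.9]
split_caddy_eye rail x,y,z [0.    0.201 0.189] [3.9 3.8 0.4]
pumice_holder rail x,y,z [-0.006  0.124  0.047] [21.2 12.9 29.6]
pumice_holder_eye rail x,y,z [-0.001  0.144  0.192] [2.8 3.5 3.4]
t 48.2 p [0.5292 0.0579 0.3294] za 0.12 F [-0.3 -0.1  0.8] w 0.0403
```

View pics/s29.png

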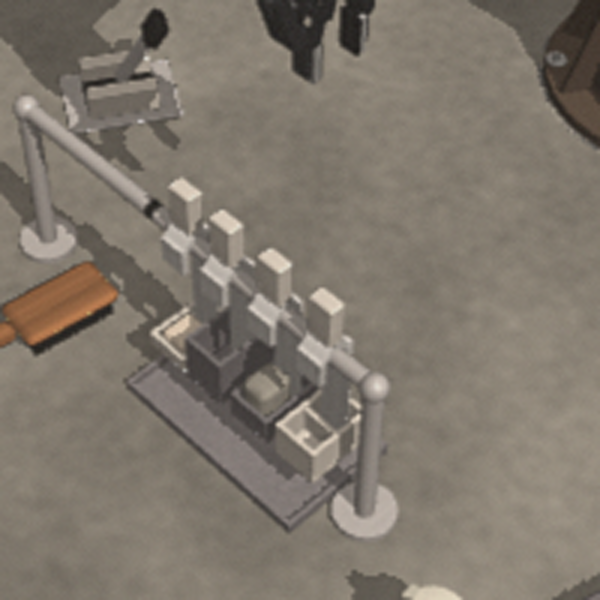

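View pics/w29.png

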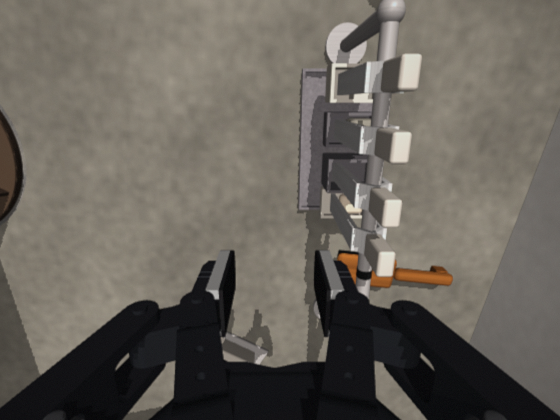

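All four hang on the bar over the tray, at rail y of about 0.04, 0.09, 0.145 and 0.20. Now the isolator goes back on, pushing from the robot side.

Run:
```python
from h import *
mv((.46,-.12,.33,-.2),(*iso(-.115,0),.33,-.4),(*iso(-.115,0),.062,-.4))
```

```text
t 48.2 p [0.5292 0.0579 0.3294] za 0.12 F [-0.3 -0.1  0.8] w 0.0403
[-0.111, -16.838, -8.997, 0.32, 0.005, -0.001]
[-0.159, -32.766, -18.149, 0.52, 0.005, -0.001]
[26.64, -32.772, -18.282, 0.52, 0.005, -0.001]
```

```bash
python3 -m crank '[[0,0,-4,-2,0.1,0,0],[0,0,-8,-4.5,0.2,0,0],[0,0,-12,-7,0.3,0,0],[0,0,-17,-9,0.4,0,0],[0,0,-21,-11.5,0.45,0,0],[0,0,-25,-14,0.52,0,0],[0,0,-29,-16,0.52,0,0],[0,0,-32.8,-18.2,0.52,0,0],[0,0,-32.8,-18.2,0.52,0,0],[0,5,-32.8,-18.2,0.52,0,0],[0,10,-32.8,-18.2,0.52,0,0],[0,15,-32.8,-18.2,0.52,0,0],[0,20,-32.8,-18.2,0.52,0,0],[0,24,-32.8,-18.2,0.52,0,0],[0,26.6,-32.8,-18.2,0.52,0,0],[0,26.6,-32.8,-18.2,0.52,0,0],[0,26.6,-32.8,-18.2,0.52,0,0]]' 60
python3 - <<'E'
from h import *
w=cam('wrist','w30')
a=cam('scene');cv2.imwrite('pics/t30.png',cv2.resize(np.asarray(a['pixels'])[85:175,180:280],None,fx=6,fy=6,interpolation=cv2.INTER_CUBIC))
mv((*iso(.012,0),.062,-.4))
E
```

```text
time_s: 49.9
eef_pos: [0.3892, -0.2891, 0.0628]
eef_rot: [[0.004, 0.39, 0.921], [0.001, 0.921, -0.39], [-1.0, 0.003, 0.004]]
ft_force: [0.3, -0.0, 0.1]
grip_width: 0.0
t 50.0 p [ 0.3899 -0.2899  0.0639] za -0.4 F [0.2 0.9 0. ] w -0.0002
[0.27, -0.011, 12.503, -0.0, 0.006, -0.002]
```

View pics/t30.png

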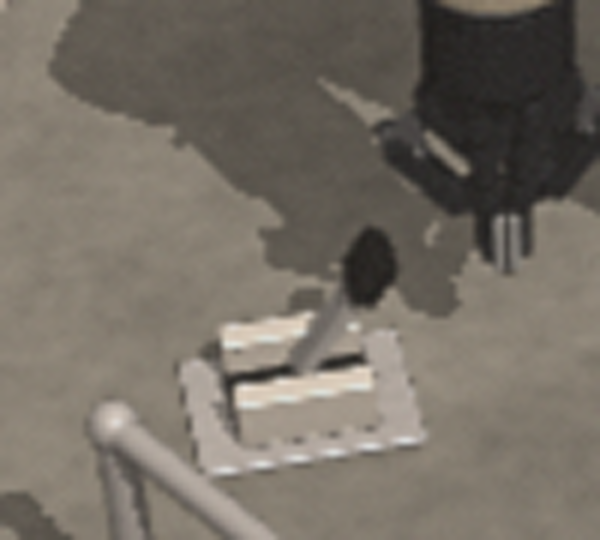

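View pics/w30.png

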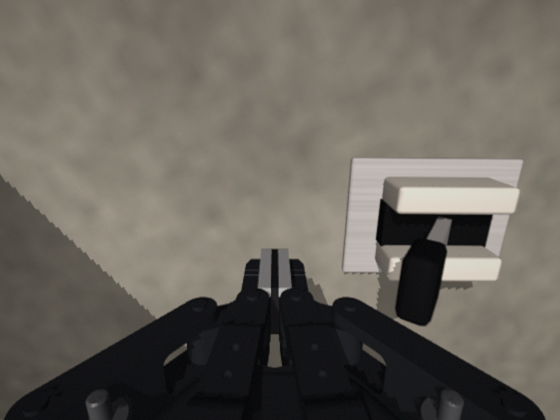

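The fingers are on the robot side, level with the paddle. Now I'll push it to on.

```bash
python3 -m crank '[[0,0.1,0,2,0,0,0],[0,0.2,0,3.5,0,0,0],[0,0.2,0,5,0,0,0],[0,0.2,0,6.5,0,0,0],[0,0.2,0,8,0,0,0],[0,0.2,0,9.5,0,0,0],[0,0.2,0,11,0,0,0],[0,0.2,0,12.5,0,0,0],[0,0.2,0,12.5,0,0,0],[0,0.2,0,12.5,0,0,0],[0,0.2,0,9,0,0,0],[0,-4,0,6,0,0,0],[0,-9,0,4,0,0,0],[0,-14,0,2,0,0,0],[0,-19,0,0,0,0,0],[0,-24,0,0,0,0,0],[0,-26,0,0,0,0,0],[0,-26,0,0,0,0,0]]'
python3 - <<'E'
from h import *
w=cam('wrist','w31');b=cam('side','d31')
a=cam('scene','s31');cv2.imwrite('pics/t31.png',cv2.resize(np.asarray(a['pixels'])[85:175,180:280],None,fx=6,fy=6,interpolation=cv2.INTER_CUBIC))
mv()
E
```

```text
time_s: 51.8
eef_pos: [0.3887, -0.2905, 0.329]
eef_rot: [[0.013, 0.39, 0.921], [-0.006, 0.921, -0.39], [-1.0, -0.0, 0.014]]
ft_force: [0.2, -0.0, -0.9]
grip_width: 0.0
t 51.95 p [ 0.3874 -0.2891  0.3236] za -0.4 F [ 0.2  0.2 -0.6] w -0.0002
```

View pics/t31.png

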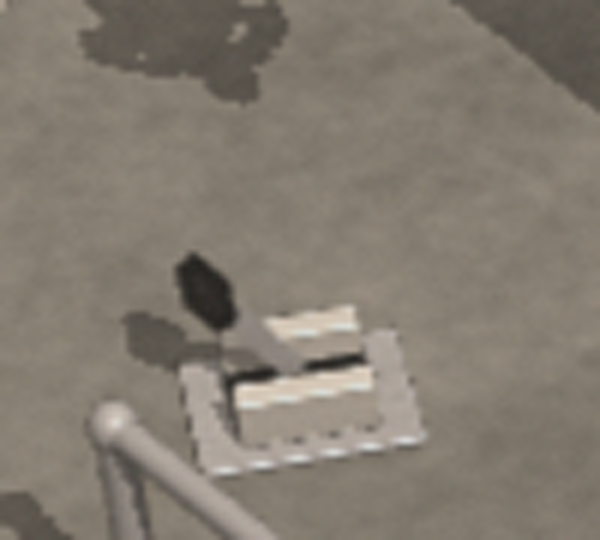

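View pics/s31.png

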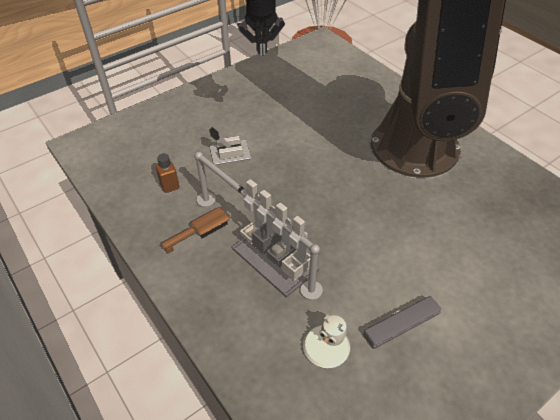

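View pics/d31.png

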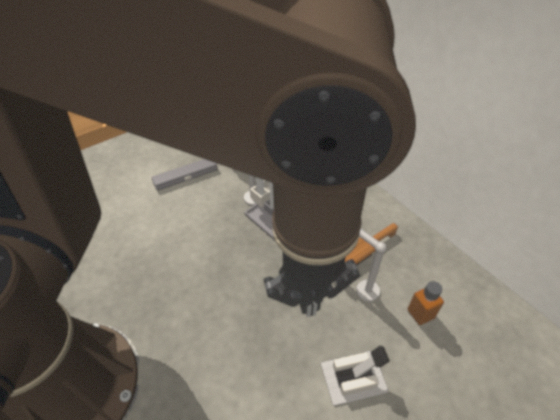

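The isolator is on (paddle leaning to the far side), all four carriers hang over the tray, the bystanders look untouched and the arm is clear. Handing in.

Run:
```python
from h import *
print(job.job_done()); mv()
```

```text
the job is handed in; nothing more can be done
None
the job is handed in; nothing more can be done
```

The job is handed in after about 52 s of robot time. I flipped the isolator off, then hooked all four carriers on at the plain half and slid each one past the dark band over the drip tray. Then I flipped the isolator back on.

**Last checks:**
- **Isolator:** the final pictures show the paddle leaning to the far side, which is on.
- **Carriers:** all four hang over the tray, at about these distances past the band: soap_tray 0.04 m, deep_caddy 0.09 m, pumice_holder 0.145 m and split_caddy 0.20 m. The split_caddy's outer edge is about level with the end of the tray, at most 2 mm inside it. I did not move it back for more margin.
- **Bystanders and arm:** the owl dish, hairbrush, cologne and toothbrush case look untouched. The gripper was well clear of everything at the end.

**What failed or disagreed:**
- **Fingertips:** they turned out to be about 14 mm behind the reported TCP, where the description says 17 mm ahead. Because of this, two early pushes passed over the toggle. The first grasp of split_caddy also caught only the top of its grip block. I fixed both by working about 3 cm lower.
- **Origin readings:** when checking the hung carriers, the networks' origin points for soap_tray, split_caddy and pumice_holder did not fit together. I relied on the hook points, the wrist pictures and the measured slide end poses instead.

I did not see any carrier knocked aside.

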